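Strip down the press tool

TASK

On the bench to the left of the tall hand press, strip down the stacked press tool: put the punch, nose down, fully into the empty hole of the punch rack, and the brass guide bush flat over the bare post of the bush stand. Then lay the die plate on the squaring plate, long side flush against the long fence and end flush against the short fence, and the packing plate flat on top of it, flush against both fences in the same way. Leave the dropper bottle standing where it is.

Things in the scene. Friction and masses are not known exactly. Their poses are not given: they have to be found in the camera images.
- punch: steel punch, upright on top of the stack, 64 mm tall, 0.16 kg. Origin at the tip of the nose on the axis, z up: nose 20 mm diameter (tip tapered to 12) from z 0 to 16 mm, flange 36 mm diameter from 16 to 22, shank 22 mm diameter from 22 to 64. At the start the nose hangs in the guide bush and the flange rests on it.
- guide_bush: plain brass ring (guide bush) lying flat on the die plate under the punch: 56 mm outside diameter, 26 mm bore, 18 mm tall, 0.18 kg. Origin at the centre of its underside, z along the bore.
- die_plate: wider, shorter solid steel plate, 62 mm (x) by 120 mm (y) by 16 mm thick, 0.5 kg, four screw heads near the corners and a round dark mark in the middle; lies on the packing plate, roughly parallel to it. Origin at the centre of its underside. Either end may come first.
- packing_plate: narrower, longer aluminium plate, 46 mm (x) by 160 mm (y) by 12 mm thick, 0.25 kg, flat on the bench at the bottom of the stack; at the start only its two ends show from under the die plate. Origin at the centre of its underside. Either end may come first.
- punch_rack: beech block 46 mm (x) by 152 mm (y) by 34 mm high, fixed, with three places in a row along y: two dark punches stand at y 0 and y -48 mm (fixed, up to 78 mm above the bench); the hole at y +48 mm is empty. Origin at the centre of its underside.
- empty_hole (a point): centre of the mouth of the empty hole, on the rack's top face, 34 mm above the bench. The hole is vertical, 26 mm diameter, 28 mm deep, with a 4 mm chamfer: the punch's nose goes in and its flange comes to rest on the block's top.
- bush_stand: brown wooden base 62 mm (x) by 156 mm (y) by 10 mm thick, fixed, with two upright steel posts 16 mm diameter, 38 mm tall above the base, tips tapered. The post at y -43 mm carries a fixed brass bush (50 mm diameter, 24 mm tall); the post at y +43 mm is bare. Origin at the centre of its underside.
- bare_post (a point): foot of the bare post on its axis, at the top face of the bush stand's base, 10 mm above the bench; the post's tip is 38 mm above this point.
- squaring_plate: dark plate 100 mm (x) by 186 (y) by 8 thick, fixed, with steel fences 24 high on it. Long fence: stop face at x +36 mm, for plates' long sides; two blocks 12 thick, at y 54 to 74 and -36 to -18, finger gap of 72 between. Short fence: stop face at y +76 mm, for plates' ends; x -18 to 22, 14 thick. Plates lie on the -x, -y side of the faces. Origin: centre of underside.
- dropper_blue: small white dropper bottle with a blue cap, 29 mm diameter, 74 mm tall, 30 g, standing loose on the bench amid the work; not to be disturbed. Origin at the centre of its underside.
Mind the look-alikes: they are no part of the job. Leave any green look-alike of the punch alone.

How it is judged:
By the outcome, as a careful person would: the job done as asked, in the order asked, and still so for the second after the job is handed in, with the robot touching nothing.
It also fails if it takes over 128 s, if anything falls off the work surface, if the arm or the gripper's body presses on something with over 40 N, if the wrist force passes 120 N, or if a joint passes its speed limit or range.

ROBOT

A 6-joint arm with a two-finger parallel gripper is mounted at the origin on a cart in front of the work surface, level with it; the furniture and walls round the work are solid. World frame = base frame: x ahead of the robot, y to its left, z up, the work surface at z = 0. Lengths are in m, angles in rad, forces in N, time in s.
With the tool pointing down it reaches from about 0.4 to 0.825 m from the base axis. Payload 7 kg.
Tool frame: the origin (TCP) lies at the very end of the fingers, on their centre line; the grasp point (between the pads) lies 19 mm behind it; z points along the fingers, y is the line along which they close (so a half turn about z gives the same grasp; the last joint's range is limited). The gripper opens to 88 mm and grips with 3 to 60 N. Pads are 19 mm wide; open, the fingers measure 130 mm over their backs; the gripper's body (78 mm by 193 mm) begins 47 mm behind the grasp point.
Start: joints at [1.436, 0.359, 0.012, 0, -1.224, -0.288], TCP at [0.277, 0.616, 0.227] pointing down, gripper open.
Joint ranges: [-3.07, 3.07], [-1.43, 2.12], [-1.02, 1.25], [-3.03, 1.67], [-3.05, -0], [-3.03, 3.03]. Speed limits (rad/s): [2.39, 2.39, 3.01, 3.14, 3.14, 3.14].

INTERFACE

Orientations are given as [roll, pitch, yaw] about the fixed x, y, z axes, in that order (R = Rz(yaw) Ry(pitch) Rx(roll)).
In Python, from station import arm gives the robot as it stands. The module is installed in compiled form; this text tells all that it offers.
- The arm moves only by the shell command python3 -m crank 'ROWS' [FORCE]. ROWS is JSON, a list of rows, each an object of numbers: "dx", "dy", "dz": the shift along the world's x, y, z in m; "twist": the turn about the world's z in degrees; "grip": the opening, from -1 (shut) to 1 (fully open). A call has exactly 5 rows; each row is the pose to reach, as a shift and turn from the pose commanded when the call began; what a row does not reach only later rows make up. A row lasts 1/12 s, in which the tool goes at most 41.7 mm and 7.16 degrees, less where a joint would pass 70% of its speed; a pose out of reach is approached as far as the arm can. A call with a gripper value outside its range is refused whole. The fingers move at their own pace and stop on an object; FORCE is the grip in N (left out, the last holds). Time passes only in rows, so rows that repeat a pose let the fingers close, or fill a call up. It gives the time, the measured TCP pose, the force, the opening and the grip force at its end, in the units of the state.
- arm.get_state(): the state, without advancing time (a new reading comes with each control period).
- arm.grab_frame(name): name is "side" or "top" or "wrist"; returns the picture (384x512x3 uint8, red, green, blue); there is no depth.
- arm.get_calibration(name): a dict with "fx", "fy", "cx", "cy" (pixels), "cam_to_world" (4x4, takes a point from camera to world coordinates); the wrist camera has in their place "tool_from_camera" (4x4, takes a point from camera to tool coordinates, whose origin is the TCP and whose axes are the flange's). Camera axes: x right, y down, z forward; pixel columns grow to the right and rows downward; lengths in m; the calibration is good to about 2 mm. A picture is of the moment at which its call begins: read the wrist's pose just before it. get_calibration takes no time and is no camera call.
- arm.job_done(): hands the job in; it is judged then, once.
The state is a dict: "t": time; "q": joint angles; "qd": joint speeds; "joint_efforts": joint torques, N m; "eef_pos": TCP position; "ee_rot": TCP orientation; "force": force on the tool from outside, world axes, zero at the start; "moment": the same for the moment, N m; "width": finger opening in m; "gripper_force": force on a finger pad.
Only numpy, scipy, OpenCV 4.12 (cv2) and the standard library are available. Lean on these libraries where they do the work, as an engineer would, in place of code of your own. Each camera call takes 0.05 s, during which the arm holds its last target. There are 200 camera calls.

## Working session

There is one attempt and no reset: what is moved stays moved. The work goes in short steps, Python scripts to look and compute and a shell command to move; the robot and the scene stay as the last step left them, time stands still between calls to the robot, and variables do not carry over. Pictures are saved under pics/ and viewed, at most 18 in all, crops included, and the job is handed in when it is done.

```bash
mkdir -p pics; cat > h.py <<'E'
import numpy as np, cv2, json
from station import arm
from scipy.spatial.transform import Rotation as R
def T_wrist(s=None):
    s=s or arm.get_state()
    T=np.eye(4);r=np.array(s["ee_rot"])
    T[:3,:3]=R.from_euler('xyz',r).as_matrix() if r.size==3 else r.reshape(3,3)
    T[:3,3]=s["eef_pos"]; return T
def cam(name,s=None):
    c=arm.get_calibration(name)
    M=np.array(c["cam_to_world"]) if name!="wrist" else T_wrist(s)@np.array(c["tool_from_camera"])
    return c,M
def px2w(name,u,v,z,s=None):
    c,M=cam(name,s)
    d=M[:3,:3]@np.array([(u-c["cx"])/c["fx"],(v-c["cy"])/c["fy"],1.]);o=M[:3,3]
    return o+d*(z-o[2])/d[2]
def w2px(name,p,s=None):
    c,M=cam(name,s); q=np.linalg.inv(M)@np.append(p,1)
    return np.array([c["fx"]*q[0]/q[2]+c["cx"],c["fy"]*q[1]/q[2]+c["cy"]])
def snap(name,fn):
    s=arm.get_state(); im=cv2.cvtColor(arm.grab_frame(name),cv2.COLOR_RGB2BGR)
    cv2.imwrite(f"pics/{fn}.png",im); json.dump({k:np.array(s[k]).tolist() for k in("eef_pos","ee_rot")},open(f"pics/{fn}.json","w"));return im
def st(fn): return json.load(open(f"pics/{fn}.json"))
def crop(fn,x0,y0,x1,y1,k,out):
    im=cv2.imread(f"pics/{fn}.png")[y0:y1,x0:x1]; cv2.imwrite(f"pics/{out}.png",cv2.resize(im,None,fx=k,fy=k,interpolation=cv2.INTER_CUBIC))
E
python3 - <<'E'
from h import *
s=arm.get_state();print(s)
a=snap("top","top0");b=snap("side","side0");c=snap("wrist","wr0")
cv2.imwrite("pics/tt.png",cv2.resize(a,(800,600),interpolation=cv2.INTER_CUBIC))
for n in("top","side"):print(arm.get_calibration(n))
print(arm.get_calibration("wrist"))
E
```

```text
{'t': 0.0, 'q': array([ 1.43610059e+00,  3.59366903e-01,  1.10823622e-02, -3.70072396e-04,
       -1.22411709e+00, -2.88171256e-01]), 'qd': array([ 0.00067758,  0.00041534, -0.00123988,  0.00054292,  0.00039702,
        0.00019268]), 'joint_efforts': array([-5.63874937e-05, -5.82707906e+01,  2.93061447e+01,  6.99691683e+00,
        6.90897970e-03, -1.60469449e-04]), 'eef_pos': array([0.27677768, 0.61510921, 0.22564226]), 'ee_rot': array([ 3.13995466e+00, -1.22723275e-04, -4.22992912e-01]), 'force': array([-0.45945827,  0.50087691,  0.38633415]), 'moment': array([-0.02782209,  0.02031296,  0.03088994]), 'gripper_force': 0.0, 'width': 0.08765298108566438}
{'fx': 389.4470060311482, 'fy': 389.4470060311482, 'cx': 251.54214675520893, 'cy': 195.55021078548228, 'cam_to_world': array([[ 0.02506867, -0.98156913,  0.1894561 ,  0.29839529],
       [-0.99954327, -0.02141147,  0.02132623,  0.21418029],
       [-0.01687664, -0.18990419, -0.98165757,  0.87144971],
       [ 0.        ,  0.        ,  0.        ,  1.        ]])}
{'fx': 463.5954162595098, 'fy': 463.5954162595098, 'cx': 251.03774408186214, 'cy': 186.2044863800132, 'cam_to_world': array([[-0.85290049,  0.34488397, -0.39193853,  0.83709133],
       [ 0.52181721,  0.5396314 , -0.66068506,  0.85551218],
       [-0.01635735, -0.76801888, -0.64021827,  0.6777307 ],
       [ 0.        ,  0.        ,  0.        ,  1.        ]])}
{'fx': 287.7020437372752, 'fy': 287.7020437372752, 'cx': 256.5319156007973, 'cy': 189.1934792436694, 'tool_from_camera': array([[-1.02961275e-03, -9.57503463e-01, -2.88419934e-01,
         7.81953506e-02],
       [ 9.99999057e-01, -1.24810772e-03,  5.73662445e-04,
        -1.17931892e-03],
       [-9.09262925e-04, -2.88419071e-01,  9.57503845e-01,
        -1.57370341e-01],
       [ 0.00000000e+00,  0.00000000e+00,  0.00000000e+00,
         1.00000000e+00]])}
```

View pics/tt.png

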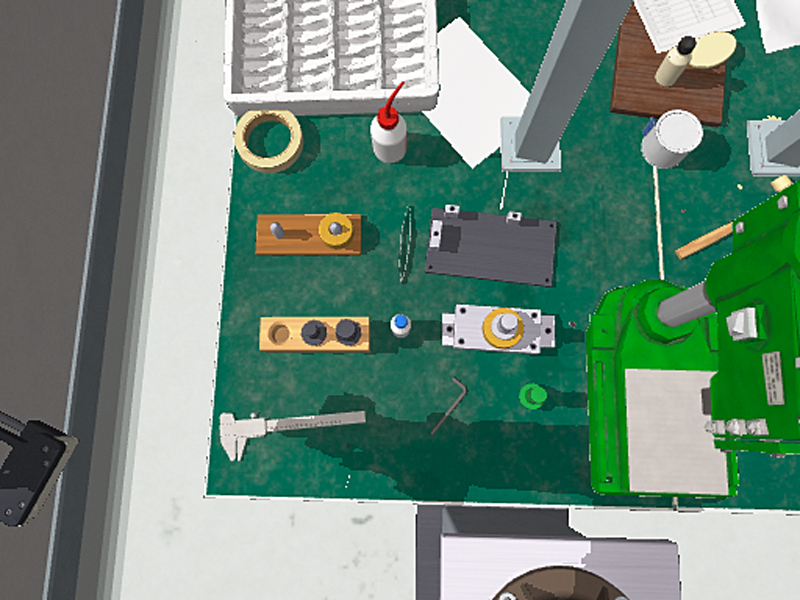

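View pics/side0.png

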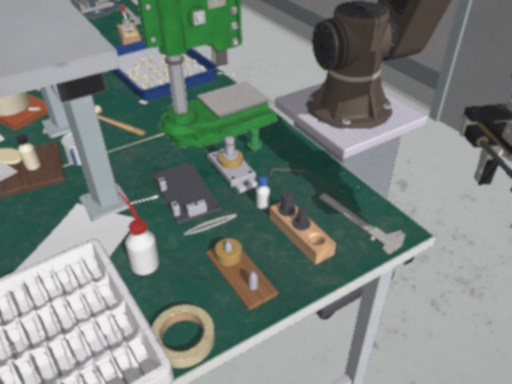

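The top view (800-px scale) shows these:
- Real punch: steel, on the stack, (508,323).
- Possible mix-ups for the punch: green look-alike (533,396); fixed dark punches (314,332) and (347,331).
- Possible mix-ups for the bush: fixed bush (336,229); tape roll (269,139).
- Bare post (277,231), empty hole (278,333), dropper (400,323), squaring plate (492,245).

I choose the steel punch at (508,323) and will check it in a close crop.

```bash
python3 - <<'E'
from h import *
crop("top0",262,120,372,235,5,"c1"); crop("top0",150,125,275,235,5,"c2")
E
```

```text
(no output)
```

View pics/c1.png

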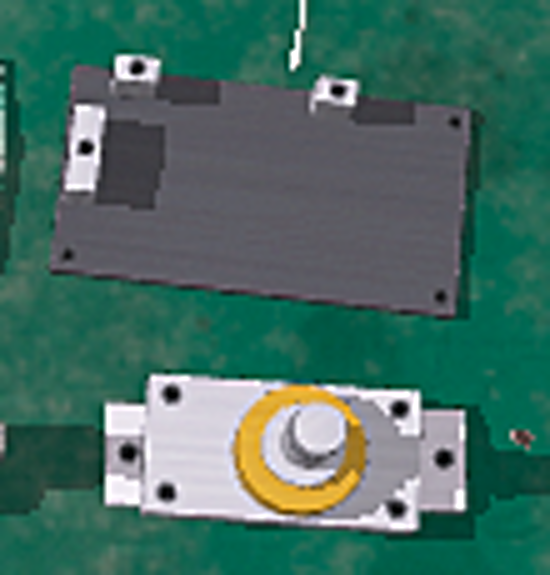

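View pics/c2.png

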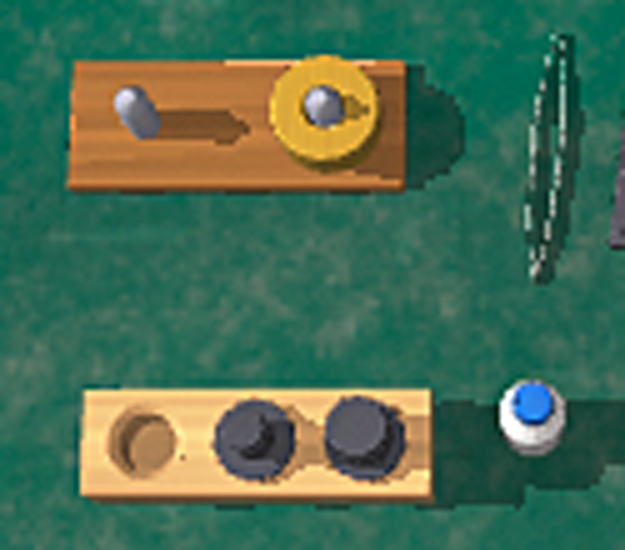

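The first crop shows the steel punch in the brass bush on the die plate (not green), with the packing plate's ends showing at left and right. The second shows the empty hole at crop (142,441), the bare post tip at (128,98) and the dropper cap at (533,403).

```bash
python3 - <<'E'
from h import *
def A(x,y,z):return px2w("top",262+(x+.5)/5-.5,120+(y+.5)/5-.5,z)[:2].round(4)
def B(x,y,z):return px2w("top",150+(x+.5)/5-.5,125+(y+.5)/5-.5,z)[:2].round(4)
def rect(n,P):
    P=np.array(P);c=P.mean(0);d=(P[0]-P[1])+(P[3]-P[2]);print(n,"c",c.round(4),"yaw of long axis from y (deg)",np.degrees(np.arctan2(-d[0],d[1])).round(2),"L",np.linalg.norm(d)/2)
rect("sq",[A(73,66,.008),A(470,105,.008),A(457,317,.008),A(52,272,.008)])
rect("die",[A(150,375,.028),A(420,392,.028),A(413,532,.028),A(140,513,.028)])
rect("pack",[A(105,403,.012),A(467,410,.012),A(467,510,.012),A(105,505,.012)])
print("punch top",A(320,426,.094),"bush",A(300,450,.046))
rect("rack",[B(82,390,.034),B(431,388,.034),B(432,495,.034),B(80,495,.034)])
rect("stand",[B(75,62,.01),B(405,62,.01),B(405,188,.01),B(68,188,.01)])
print("hole",B(142,441,.034),"tip",B(128,98,.048),"foot",B(147,132,.01),"drop",B(533,403,.074),"fixedbush top",B(323,106,.034))
E
```

```text
sq c [0.5574 0.0916] yaw of long axis from y (deg) -5.08 L 0.18422252848118223
die c [0.4319 0.0872] yaw of long axis from y (deg) -2.57 L 0.11826881457087494
pack c [0.4326 0.0825] yaw of long axis from y (deg) 0.32 L 0.16055252255881874
punch top [0.4327 0.0812] bush [0.4304 0.0816]
rack c [0.419  0.3418] yaw of long axis from y (deg) 1.46 L 0.15294973030378314
stand c [0.5702 0.3612] yaw of long axis from y (deg) 1.15 L 0.15458108713552252
hole [0.4183 0.3916] tip [0.5696 0.4043] foot [0.5659 0.4032] drop [0.4321 0.2213] fixedbush top [0.5722 0.3192]
```

```bash
python3 - <<'E'
from h import *
crop("top0",300,0,420,130,4.5,"c3")
for p in[(500,170),(560,170),(505,118),(555,118)]:print(px2w("top",p[0]/1.5625,p[1]/1.5625,0.01)[:2].round(3))
for n,p in(("press",(590,300)),("press",(590,480))):print(n,px2w("top",p[0]/1.5625,p[1]/1.5625,0.03).round(3))
E
python3 -m crank '[{"dz":0.03,"dy":-0.04,"twist":-7},{"dz":0.03,"dy":-0.08,"twist":-14,"dx":0.01},{"dz":0.03,"dy":-0.12,"twist":-21,"dx":0.02},{"dz":0.03,"dy":-0.16,"twist":-28,"dx":0.03},{"dz":0.03,"dy":-0.20,"twist":-33,"dx":0.04}]'
python3 -m crank '[{"dy":-0.04,"dx":0.01,"twist":-7},{"dy":-0.08,"dx":0.03,"twist":-14},{"dy":-0.12,"dx":0.05,"twist":-21},{"dy":-0.16,"dx":0.07,"twist":-28},{"dy":-0.20,"dx":0.09,"twist":-33}]'
python3 -m crank '[{"dy":-0.04,"dx":0.01},{"dy":-0.08,"dx":0.02},{"dy":-0.12,"dx":0.023},{"dy":-0.134,"dx":0.024},{"dy":-0.134,"dx":0.024}]'
python3 -c "
from h import *
import time
snap('wrist','w1');s=st('w1');print(s)
for n,p in(('punchtop',(.4327,.0812,.094)),('bush',(.4304,.0816,.046))):print(n,w2px('wrist',p,s))"
```

```text
[0.676 0.077]
[ 0.677 -0.012]
[0.76  0.069]
[ 0.761 -0.007]
press [ 0.475 -0.044  0.03 ]
press [ 0.231 -0.035  0.03 ]
{'eef_pos': [0.27686708296892654, 0.6152067450134682, 0.22583731138035665], 'ee_rot': [3.140328303808631, -0.00015002212157377848, -0.4229405255251659]}
punchtop [ 877.8383206  -331.89926886]
bush [ 759.06911909 -245.64948326]invalid input at $[0]: expected keys dx, dy, dz, twist, grip
invalid input at $[0]: expected keys dx, dy, dz, twist, grip
invalid input at $[0]: expected keys dx, dy, dz, twist, grip
```

View pics/w1.png

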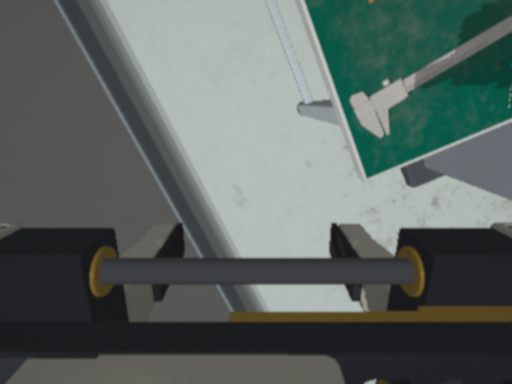

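View pics/c3.png

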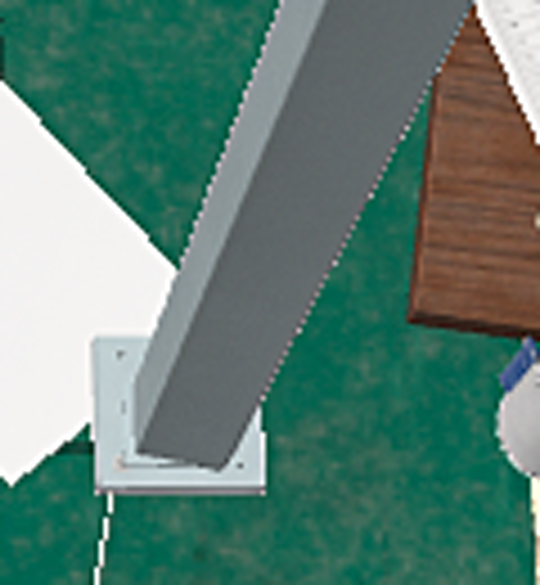

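All the keys are required in every row, so the moves were refused and the arm hasn't moved. The crop puts the front of the shelf-leg foot at about x=0.676, which leaves about 2 cm of clearance.

```bash

python3 -m crank '[{"dx":0,"dy":-0.04,"dz":0.02,"twist":-7,"grip":1},{"dx":0.01,"dy":-0.08,"dz":0.03,"twist":-14,"grip":1},{"dx":0.02,"dy":-0.12,"dz":0.03,"twist":-21,"grip":1},{"dx":0.03,"dy":-0.16,"dz":0.03,"twist":-28,"grip":1},{"dx":0.04,"dy":-0.20,"dz":0.03,"twist":-33,"grip":1}]'
python3 -m crank '[{"dx":0.01,"dy":-0.04,"dz":0,"twist":-7,"grip":1},{"dx":0.03,"dy":-0.08,"dz":0,"twist":-14,"grip":1},{"dx":0.05,"dy":-0.11,"dz":0,"twist":-21,"grip":1},{"dx":0.07,"dy":-0.15,"dz":0,"twist":-28,"grip":1},{"dx":0.09,"dy":-0.19,"dz":0,"twist":-33,"grip":1}]'
python3 -m crank '[{"dx":0.01,"dy":-0.04,"dz":0,"twist":0,"grip":1},{"dx":0.02,"dy":-0.08,"dz":0,"twist":0,"grip":1},{"dx":0.023,"dy":-0.12,"dz":0,"twist":0,"grip":1},{"dx":0.024,"dy":-0.145,"dz":0,"twist":0,"grip":1},{"dx":0.024,"dy":-0.145,"dz":0,"twist":0,"grip":1}]'
python3 -c "
from h import *
snap('wrist','w2');s=st('w2');print(s)
for n,p in(('punchtop',(.4327,.0812,.094)),('bush',(.4304,.0816,.046))):print(n,w2px('wrist',p,s))"
```

```text
t: 0.62
eef_pos: [0.3164, 0.4159, 0.2565]
ee_rot: [-3.141, 0.0, -1.005]
force: [0.2, -0.2, -0.4]
width: 0.0876
gripper_force: 0.0
t: 1.03
eef_pos: [0.404, 0.2314, 0.2569]
ee_rot: [-3.141, 0.001, -1.58]
force: [1.5, 0.8, 0.1]
width: 0.0877
gripper_force: 0.0
t: 1.45
eef_pos: [0.4271, 0.0844, 0.2566]
ee_rot: [3.141, -0.0, -1.578]
force: [-0.4, -0.5, -0.1]
width: 0.0878
gripper_force: 0.0
{'eef_pos': [0.42709366134750754, 0.08442371587881216, 0.25664997724172967], 'ee_rot': [3.141383789362223, -0.00023691249823065696, -1.578103755410748]}
punchtop [251.9890709  170.56721258]
bush [254.28456842 162.5372134 ]
```

View pics/w2.png

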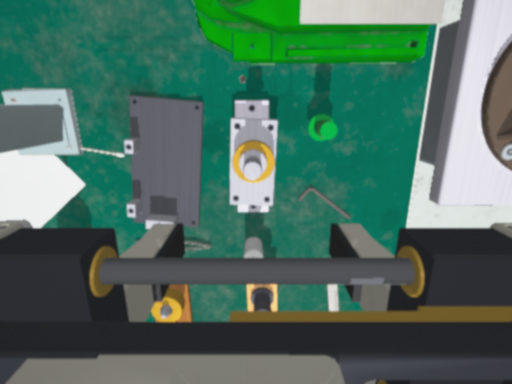

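The wrist view shows the punch top at (252,171) and the bush at (254,162), matching the projections to about 1 px. Now grasping the punch.

```bash

python3 -m crank '[{"dx":0.0045,"dy":-0.003,"dz":-0.04,"twist":0.4,"grip":1},{"dx":0.0045,"dy":-0.003,"dz":-0.08,"twist":0.4,"grip":1},{"dx":0.0045,"dy":-0.003,"dz":-0.12,"twist":0.4,"grip":1},{"dx":0.0045,"dy":-0.003,"dz":-0.16,"twist":0.4,"grip":1},{"dx":0.0045,"dy":-0.003,"dz":-0.196,"twist":0.4,"grip":1}]' 30
python3 -m crank '[{"dx":0,"dy":0,"dz":0,"twist":0,"grip":0},{"dx":0,"dy":0,"dz":0,"twist":0,"grip":-0.2},{"dx":0,"dy":0,"dz":0,"twist":0,"grip":-0.6},{"dx":0,"dy":0,"dz":0,"twist":0,"grip":-1},{"dx":0,"dy":0,"dz":0,"twist":0,"grip":-1}]' 30
python3 -m crank '[{"dx":0,"dy":0,"dz":0,"twist":0,"grip":-1},{"dx":0,"dy":0,"dz":0,"twist":0,"grip":-1},{"dx":0,"dy":0,"dz":0,"twist":0,"grip":-1},{"dx":0,"dy":0,"dz":0,"twist":0,"grip":-1},{"dx":0,"dy":0,"dz":0,"twist":0,"grip":-1}]' 30
```

```text
t: 1.92
eef_pos: [0.4318, 0.0857, 0.0588]
ee_rot: [-3.141, 0.0, -1.567]
force: [1.1, -0.2, -0.4]
width: 0.088
gripper_force: 0.0
t: 2.33
eef_pos: [0.4336, 0.0863, 0.0627]
ee_rot: [-3.138, 0.002, -1.567]
force: [0.1, -0.7, 1.1]
width: 0.06
gripper_force: 0.0
t: 2.75
eef_pos: [0.4322, 0.0852, 0.0607]
ee_rot: [-3.141, 0.0, -1.568]
force: [-0.5, 0.5, 0.8]
width: 0.0267
gripper_force: 0.0
```

```bash

python3 -m crank '[{"dx":0,"dy":-0.004,"dz":0,"twist":0,"grip":-1},{"dx":0,"dy":-0.004,"dz":0,"twist":0,"grip":-1},{"dx":0,"dy":-0.004,"dz":0,"twist":0,"grip":-1},{"dx":0,"dy":-0.004,"dz":0,"twist":0,"grip":-1},{"dx":0,"dy":-0.004,"dz":0,"twist":0,"grip":-1}]' 30
python3 -m crank '[{"dx":0,"dy":0,"dz":0.02,"twist":0,"grip":-1},{"dx":0,"dy":0,"dz":0.04,"twist":0,"grip":-1},{"dx":0,"dy":0,"dz":0.06,"twist":0,"grip":-1},{"dx":0,"dy":0,"dz":0.08,"twist":0,"grip":-1},{"dx":0,"dy":0,"dz":0.1,"twist":0,"grip":-1}]' 30
python3 -c "
from h import *
s=arm.get_state();print(s['eef_pos'],s['width'],s['gripper_force'],s['force'])"
```

```text
t: 3.17
eef_pos: [0.4324, 0.0811, 0.0607]
ee_rot: [-3.141, -0.0, -1.568]
force: [1.5, -2.3, 2.0]
width: 0.0213
gripper_force: 30.0
t: 3.58
eef_pos: [0.4313, 0.0809, 0.1609]
ee_rot: [3.14, -0.0, -1.568]
force: [0.4, -0.1, -2.3]
width: 0.0213
gripper_force: 30.0
[0.43131993 0.08085925 0.16093442] 0.021345130470398332 29.99984085559845 [ 0.44114611 -0.0806788  -2.25711632]
```

```bash

python3 -m crank '[{"dx":0,"dy":0.035,"dz":0,"twist":0,"grip":-1},{"dx":-0.003,"dy":0.07,"dz":0,"twist":0,"grip":-1},{"dx":-0.006,"dy":0.105,"dz":0,"twist":0,"grip":-1},{"dx":-0.009,"dy":0.14,"dz":0,"twist":0,"grip":-1},{"dx":-0.013,"dy":0.175,"dz":0,"twist":0,"grip":-1}]' 30
python3 -m crank '[{"dx":0,"dy":0.035,"dz":0,"twist":0,"grip":-1},{"dx":0,"dy":0.07,"dz":0,"twist":0,"grip":-1},{"dx":0,"dy":0.105,"dz":0,"twist":0,"grip":-1},{"dx":0,"dy":0.135,"dz":0,"twist":0,"grip":-1},{"dx":0,"dy":0.135,"dz":0,"twist":0,"grip":-1}]' 30
python3 -c "
from h import *
snap('wrist','w3');s=st('w3');print(s)
print(w2px('wrist',(.418,.391,.034),s)); crop('w3',180,100,340,240,4,'w3c')"
```

```text
t: 4.0
eef_pos: [0.4182, 0.2574, 0.1601]
ee_rot: [3.141, -0.0, -1.568]
force: [1.4, -0.8, -1.9]
width: 0.0214
gripper_force: 30.0
t: 4.42
eef_pos: [0.419, 0.3958, 0.1594]
ee_rot: [3.142, -0.0, -1.565]
force: [1.5, -0.5, -1.3]
width: 0.0215
gripper_force: 30.0
{'eef_pos': [0.4189638913627206, 0.3958457424047872, 0.15937097066263706], 'ee_rot': [3.1415467159459602, -0.00011136184648430358, -1.5650672953597322]}
[258.02536812 177.23062237]
```

View pics/w3c.png

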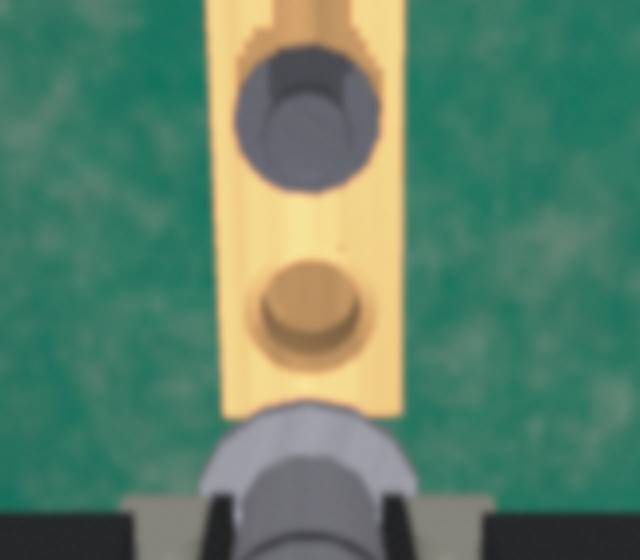

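The hole mouth is at (258,178) against a predicted (258,177), so the target is (0.418, 0.3915). Lowering the punch.

```bash

python3 -m crank '[{"dx":-0.001,"dy":-0.004,"dz":-0.02,"twist":0,"grip":-1},{"dx":-0.001,"dy":-0.004,"dz":-0.04,"twist":0,"grip":-1},{"dx":-0.001,"dy":-0.004,"dz":-0.06,"twist":0,"grip":-1},{"dx":-0.001,"dy":-0.004,"dz":-0.075,"twist":0,"grip":-1},{"dx":-0.001,"dy":-0.004,"dz":-0.075,"twist":0,"grip":-1}]' 30
```

```text
t: 4.88
eef_pos: [0.4164, 0.3841, 0.0819]
ee_rot: [3.137, -0.006, -1.569]
force: [-0.6, -0.5, -1.2]
width: 0.0215
gripper_force: 30.0
```

```bash

python3 -m crank '[{"dx":0,"dy":0,"dz":0,"twist":0,"grip":-1},{"dx":0,"dy":0,"dz":0,"twist":0,"grip":-1},{"dx":0,"dy":0,"dz":0,"twist":0,"grip":-1},{"dx":0,"dy":0,"dz":0,"twist":0,"grip":-1},{"dx":0,"dy":0,"dz":0,"twist":0,"grip":-1}]' 30
```

```text
t: 5.3
eef_pos: [0.4184, 0.3875, 0.0865]
ee_rot: [-3.141, 0.001, -1.568]
force: [0.3, 0.5, -1.0]
width: 0.021
gripper_force: 30.0
```

```bash

python3 -m crank '[{"dx":0,"dy":0.002,"dz":0,"twist":0,"grip":-1},{"dx":0,"dy":0.004,"dz":0,"twist":0,"grip":-1},{"dx":0,"dy":0.004,"dz":0,"twist":0,"grip":-1},{"dx":0,"dy":0.004,"dz":-0.006,"twist":0,"grip":-1},{"dx":0,"dy":0.004,"dz":-0.012,"twist":0,"grip":-1}]' 30
python3 -m crank '[{"dx":0,"dy":0,"dz":-0.006,"twist":0,"grip":-1},{"dx":0,"dy":0,"dz":-0.012,"twist":0,"grip":-1},{"dx":0,"dy":0,"dz":-0.018,"twist":0,"grip":-1},{"dx":0,"dy":0,"dz":-0.023,"twist":0,"grip":-1},{"dx":0,"dy":0,"dz":-0.023,"twist":0,"grip":-1}]' 30
```

```text
t: 5.72
eef_pos: [0.4182, 0.3914, 0.0733]
ee_rot: [-3.141, 0.001, -1.568]
force: [-0.8, 0.3, -1.8]
width: 0.0214
gripper_force: 30.0
t: 6.13
eef_pos: [0.4179, 0.3907, 0.0493]
ee_rot: [3.141, -0.001, -1.568]
force: [-0.6, 0.1, -1.6]
width: 0.0214
gripper_force: 30.0
```

```bash

python3 -m crank '[{"dx":0,"dy":0,"dz":-0.001,"twist":0,"grip":-1},{"dx":0,"dy":0,"dz":-0.002,"twist":0,"grip":-1},{"dx":0,"dy":0,"dz":-0.002,"twist":0,"grip":-0.2},{"dx":0,"dy":0,"dz":-0.002,"twist":0,"grip":-0.2},{"dx":0,"dy":0,"dz":-0.002,"twist":0,"grip":-0.2}]' 30
python3 -m crank '[{"dx":0,"dy":0,"dz":0,"twist":0,"grip":0.3},{"dx":0,"dy":0,"dz":0.03,"twist":0,"grip":0.6},{"dx":0,"dy":0,"dz":0.06,"twist":0,"grip":1},{"dx":0,"dy":0,"dz":0.09,"twist":0,"grip":1},{"dx":0,"dy":0,"dz":0.11,"twist":0,"grip":1}]' 30
python3 -m crank '[{"dx":0,"dy":-0.035,"dz":0,"twist":0,"grip":1},{"dx":0.003,"dy":-0.07,"dz":0,"twist":0,"grip":1},{"dx":0.006,"dy":-0.105,"dz":0,"twist":0,"grip":1},{"dx":0.009,"dy":-0.14,"dz":0,"twist":0,"grip":1},{"dx":0.012,"dy":-0.175,"dz":0,"twist":0,"grip":1}]' 30
python3 -m crank '[{"dx":0,"dy":-0.035,"dz":0,"twist":0,"grip":1},{"dx":0,"dy":-0.07,"dz":0,"twist":0,"grip":1},{"dx":0,"dy":-0.105,"dz":0,"twist":0,"grip":1},{"dx":0,"dy":-0.133,"dz":0,"twist":0,"grip":1},{"dx":0,"dy":-0.133,"dz":0,"twist":0,"grip":1}]' 30
python3 -m crank '[{"dx":0,"dy":0,"dz":0,"twist":0,"grip":1},{"dx":0,"dy":0,"dz":0,"twist":0,"grip":1},{"dx":0,"dy":0,"dz":0,"twist":0,"grip":1},{"dx":0,"dy":0,"dz":0,"twist":0,"grip":1},{"dx":0,"dy":0,"dz":0,"twist":0,"grip":1}]' 30
python3 - <<'E'
from h import *
a=snap("wrist","w4");b=snap("top","t4")
c1=cv2.resize(a[100:235,170:350],None,fx=3,fy=3,interpolation=cv2.INTER_CUBIC)
c2=cv2.resize(b[180:235,155:245],None,fx=3,fy=3,interpolation=cv2.INTER_CUBIC)
o=np.zeros((600,800,3),np.uint8);o[:405,:540]=c1;o[420:420+165,:270]=c2
cv2.imwrite("pics/m4.png",o);s=st("w4");print(s,w2px("wrist",(.4304,.0816,.046),s))
E
```

```text
t: 6.55
eef_pos: [0.4183, 0.3914, 0.049]
ee_rot: [-3.141, 0.001, -1.568]
force: [0.7, -0.3, 0.2]
width: 0.0337
gripper_force: 0.0
t: 6.97
eef_pos: [0.4189, 0.3919, 0.1617]
ee_rot: [-3.14, 0.002, -1.567]
force: [0.9, 0.3, 0.7]
width: 0.063
gripper_force: 0.0
t: 7.38
eef_pos: [0.43, 0.2147, 0.1588]
ee_rot: [-3.141, 0.001, -1.567]
force: [0.2, 0.3, -0.3]
width: 0.0872
gripper_force: 0.0
t: 7.8
eef_pos: [0.4291, 0.0795, 0.1587]
ee_rot: [3.141, -0.0, -1.571]
force: [-0.3, 0.6, -0.5]
width: 0.0877
gripper_force: 0.0
t: 8.22
eef_pos: [0.4302, 0.0839, 0.1585]
ee_rot: [3.141, -0.0, -1.566]
force: [-0.7, 0.5, -0.3]
width: 0.0871
gripper_force: 0.0
{'eef_pos': [0.43024948588689693, 0.08394429937288463, 0.15848756370452005], 'ee_rot': [3.141472837708071, -8.364645233460699e-05, -1.5664847409964535]} [256.92803027 182.99370122]
```

View pics/m4.png

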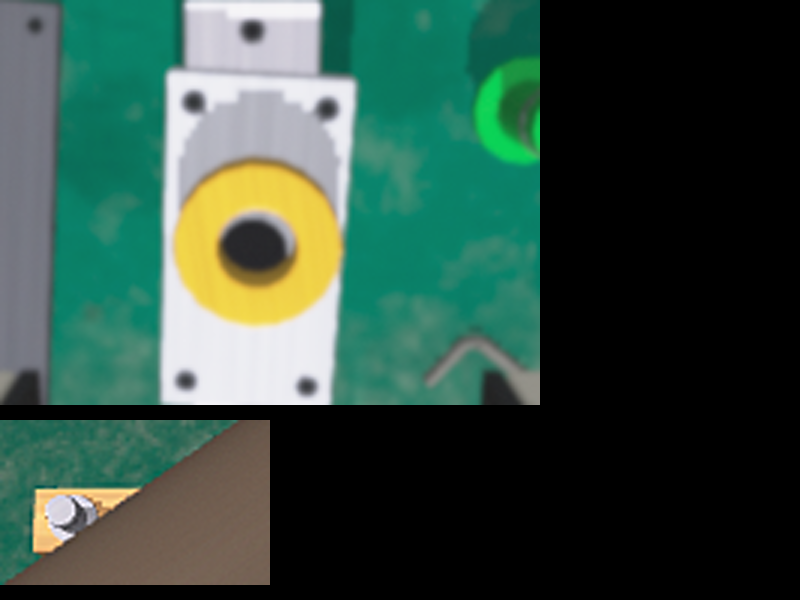

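The wrist view shows the bush clear of the punch at (256,180). In the top view the punch stands in the rack hole. Descending on the bush next.

```bash

python3 - <<'E'
from h import *
s=st("w4");f=lambda x,y:px2w("wrist",170+(x+.5)/3-.5,100+(y+.5)/3-.5,.028,s)[:2]
P=[f(193,102),f(328,108),f(186,381),f(307,387)];print(np.round(P,4))
c=np.mean(P,0);d=P[2]+P[3]-P[0]-P[1];print("die c",c,"yaw",np.degrees(np.arctan2(-d[0],d[1])))
E
python3 -m crank '[{"dx":0.0005,"dy":-0.0035,"dz":-0.03,"twist":0,"grip":1},{"dx":0.0005,"dy":-0.0035,"dz":-0.06,"twist":0,"grip":1},{"dx":0.0005,"dy":-0.0035,"dz":-0.09,"twist":0,"grip":1},{"dx":0.0005,"dy":-0.0035,"dz":-0.11,"twist":0,"grip":1},{"dx":0.0005,"dy":-0.0035,"dz":-0.11,"twist":0,"grip":1}]' 30
python3 -m crank '[{"dx":0,"dy":0,"dz":-0.007,"twist":0,"grip":1},{"dx":0,"dy":0,"dz":-0.017,"twist":0,"grip":1},{"dx":0,"dy":0,"dz":-0.017,"twist":0,"grip":0.6},{"dx":0,"dy":0,"dz":-0.017,"twist":0,"grip":0.5},{"dx":0,"dy":0,"dz":-0.017,"twist":0,"grip":0.5}]' 30
```

```text
[[0.4532 0.0361]
 [0.4087 0.0379]
 [0.4576 0.1359]
 [0.4137 0.1381]]
die c [0.43329883 0.08702796] yaw -2.720702415584114
t: 8.73
eef_pos: [0.4282, 0.0784, 0.0451]
ee_rot: [3.136, -0.004, -1.568]
force: [-0.8, -0.1, -0.2]
width: 0.0873
gripper_force: 0.0
t: 9.15
eef_pos: [0.4314, 0.0802, 0.0326]
ee_rot: [-3.14, 0.001, -1.567]
force: [0.1, -0.9, -0.6]
width: 0.0733
gripper_force: 0.0
```

```bash

python3 -m crank '[{"dx":0,"dy":0,"dz":0,"twist":0,"grip":0},{"dx":0,"dy":0,"dz":0,"twist":0,"grip":-0.3},{"dx":0,"dy":0,"dz":0,"twist":0,"grip":-0.3},{"dx":0,"dy":0,"dz":0,"twist":0,"grip":-0.3},{"dx":0,"dy":0,"dz":0,"twist":0,"grip":-0.3}]' 35
python3 -m crank '[{"dx":0,"dy":0,"dz":0,"twist":0,"grip":-0.3},{"dx":0,"dy":0,"dz":0.02,"twist":0,"grip":-0.3},{"dx":0,"dy":0,"dz":0.05,"twist":0,"grip":-0.3},{"dx":0,"dy":0,"dz":0.085,"twist":0,"grip":-0.3},{"dx":0,"dy":0,"dz":0.12,"twist":0,"grip":-0.3}]' 35
python3 -m crank '[{"dx":0.014,"dy":0.032,"dz":0,"twist":0,"grip":-0.3},{"dx":0.028,"dy":0.064,"dz":0,"twist":0,"grip":-0.3},{"dx":0.042,"dy":0.096,"dz":0,"twist":0,"grip":-0.3},{"dx":0.056,"dy":0.128,"dz":0,"twist":0,"grip":-0.3},{"dx":0.07,"dy":0.16,"dz":0,"twist":0,"grip":-0.3}]' 35
python3 -m crank '[{"dx":0.014,"dy":0.032,"dz":0,"twist":0,"grip":-0.3},{"dx":0.028,"dy":0.064,"dz":0,"twist":0,"grip":-0.3},{"dx":0.042,"dy":0.096,"dz":0,"twist":0,"grip":-0.3},{"dx":0.056,"dy":0.128,"dz":0,"twist":0,"grip":-0.3},{"dx":0.068,"dy":0.164,"dz":0,"twist":0,"grip":-0.3}]' 35
python3 -m crank '[{"dx":0,"dy":0,"dz":0,"twist":0,"grip":-0.3},{"dx":0,"dy":0,"dz":0,"twist":0,"grip":-0.3},{"dx":0,"dy":0,"dz":0,"twist":0,"grip":-0.3},{"dx":0,"dy":0,"dz":0,"twist":0,"grip":-0.3},{"dx":0,"dy":0,"dz":0,"twist":0,"grip":-0.3}]' 35
python3 - <<'E'
from h import *
a=snap("wrist","w5");crop("w5",150,90,350,240,4,"w5c");s=st("w5");print(s)
for p in [(.569,.404,.048),(.569,.404,.01)]: print(w2px("wrist",p,s))
E
```

```text
t: 9.57
eef_pos: [0.4311, 0.08, 0.0322]
ee_rot: [-3.141, 0.001, -1.567]
force: [-2.1, 0.7, 7.3]
width: 0.0551
gripper_force: 35.0
t: 9.98
eef_pos: [0.4297, 0.0791, 0.1525]
ee_rot: [3.14, -0.001, -1.568]
force: [0.5, 0.3, -2.3]
width: 0.0554
gripper_force: 35.0
t: 10.4
eef_pos: [0.5008, 0.241, 0.1515]
ee_rot: [3.141, 0.0, -1.568]
force: [0.4, -0.3, -1.5]
width: 0.0547
gripper_force: 35.0
t: 10.82
eef_pos: [0.5689, 0.4044, 0.1508]
ee_rot: [3.14, -0.001, -1.568]
force: [0.5, -0.1, -1.8]
width: 0.0552
gripper_force: 35.0
t: 11.23
eef_pos: [0.5684, 0.4027, 0.1519]
ee_rot: [3.141, 0.0, -1.568]
force: [-0.5, 0.2, -2.3]
width: 0.0549
gripper_force: 35.0
{'eef_pos': [0.5684421225827392, 0.40270490589117236, 0.15188316573392432], 'ee_rot': [3.1414819457937946, 4.0101354954469315e-06, -1.56840455398368]}
[256.5065185  189.10546497]
[256.47713183 178.95290028]
```

View pics/w5c.png

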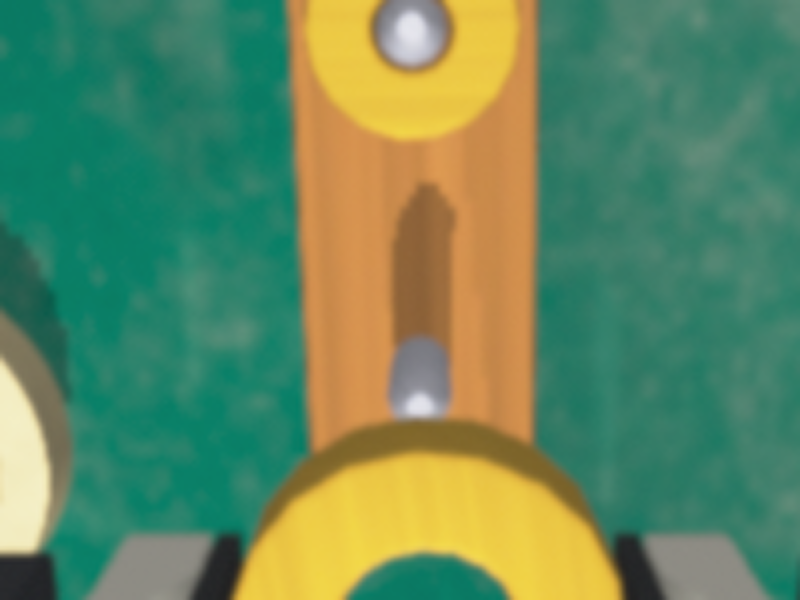

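The bare post's foot is at about (255,182) and its tip at about (255,191), so it stands at roughly (0.5705, 0.406). Shifting and lowering.

```bash

python3 -m crank '[{"dx":0.002,"dy":0.0035,"dz":-0.02,"twist":0,"grip":-0.3},{"dx":0.002,"dy":0.0035,"dz":-0.05,"twist":0,"grip":-0.3},{"dx":0.002,"dy":0.0035,"dz":-0.075,"twist":0,"grip":-0.3},{"dx":0.002,"dy":0.0035,"dz":-0.085,"twist":0,"grip":-0.3},{"dx":0.002,"dy":0.0035,"dz":-0.085,"twist":0,"grip":-0.3}]' 35
python3 -m crank '[{"dx":0,"dy":0,"dz":0,"twist":0,"grip":-0.3},{"dx":0,"dy":0,"dz":0,"twist":0,"grip":-0.3},{"dx":0,"dy":0,"dz":0,"twist":0,"grip":-0.3},{"dx":0,"dy":0,"dz":0,"twist":0,"grip":-0.3},{"dx":0,"dy":0,"dz":0,"twist":0,"grip":-0.3}]' 35
python3 -m crank '[{"dx":0,"dy":0,"dz":-0.006,"twist":0,"grip":-0.3},{"dx":0,"dy":0,"dz":-0.012,"twist":0,"grip":-0.3},{"dx":0,"dy":0,"dz":-0.018,"twist":0,"grip":-0.3},{"dx":0,"dy":0,"dz":-0.023,"twist":0,"grip":-0.3},{"dx":0,"dy":0,"dz":-0.023,"twist":0,"grip":-0.3}]' 35
```

```text
t: 11.7
eef_pos: [0.5694, 0.4053, 0.064]
ee_rot: [3.138, -0.003, -1.569]
force: [-0.3, -0.7, -1.9]
width: 0.0553
gripper_force: 35.0
t: 12.12
eef_pos: [0.5711, 0.4076, 0.0678]
ee_rot: [-3.14, 0.001, -1.568]
force: [0.2, 1.1, -2.2]
width: 0.0551
gripper_force: 35.0
t: 12.53
eef_pos: [0.5699, 0.4064, 0.0415]
ee_rot: [3.14, -0.002, -1.568]
force: [0.5, -0.1, -2.4]
width: 0.0552
gripper_force: 35.0
```

```bash

python3 -m crank '[{"dx":0,"dy":0,"dz":-0.007,"twist":0,"grip":-0.3},{"dx":0,"dy":0,"dz":-0.014,"twist":0,"grip":-0.3},{"dx":0,"dy":0,"dz":-0.02,"twist":0,"grip":-0.3},{"dx":0,"dy":0,"dz":-0.025,"twist":0,"grip":-0.3},{"dx":0,"dy":0,"dz":-0.027,"twist":0,"grip":-0.3}]' 35
python3 -m crank '[{"dx":0,"dy":0,"dz":0,"twist":0,"grip":-0.3},{"dx":0,"dy":0,"dz":0,"twist":0,"grip":-0.3},{"dx":0,"dy":0,"dz":0,"twist":0,"grip":-0.3},{"dx":0,"dy":0,"dz":0,"twist":0,"grip":-0.3},{"dx":0,"dy":0,"dz":0,"twist":0,"grip":-0.3}]' 35
```

```text
t: 12.95
eef_pos: [0.5702, 0.4067, 0.0152]
ee_rot: [3.14, -0.001, -1.568]
force: [-0.4, -0.2, -1.1]
width: 0.0549
gripper_force: 35.0
t: 13.37
eef_pos: [0.5708, 0.4074, 0.017]
ee_rot: [-3.141, 0.0, -1.568]
force: [0.4, -0.6, -2.8]
width: 0.0554
gripper_force: 35.0
```

```bash

python3 -m crank '[{"dx":0,"dy":0,"dz":-0.0015,"twist":0,"grip":-0.3},{"dx":0,"dy":0,"dz":-0.003,"twist":0,"grip":-0.3},{"dx":0,"dy":0,"dz":-0.003,"twist":0,"grip":-0.3},{"dx":0,"dy":0,"dz":-0.003,"twist":0,"grip":0.6},{"dx":0,"dy":0,"dz":-0.003,"twist":0,"grip":1}]' 35
python3 -m crank '[{"dx":0,"dy":0,"dz":0,"twist":0,"grip":1},{"dx":0,"dy":0,"dz":0.03,"twist":0,"grip":1},{"dx":0,"dy":0,"dz":0.065,"twist":0,"grip":1},{"dx":0,"dy":0,"dz":0.1,"twist":0,"grip":1},{"dx":0,"dy":0,"dz":0.135,"twist":0,"grip":1}]' 35
python3 -m crank '[{"dx":-0.014,"dy":-0.032,"dz":0.01,"twist":-1,"grip":1},{"dx":-0.028,"dy":-0.064,"dz":0.01,"twist":-2,"grip":1},{"dx":-0.042,"dy":-0.096,"dz":0.01,"twist":-2.8,"grip":1},{"dx":-0.056,"dy":-0.128,"dz":0.01,"twist":-2.8,"grip":1},{"dx":-0.07,"dy":-0.16,"dz":0.01,"twist":-2.8,"grip":1}]' 35
python3 -m crank '[{"dx":-0.014,"dy":-0.032,"dz":0,"twist":0,"grip":1},{"dx":-0.028,"dy":-0.064,"dz":0,"twist":0,"grip":1},{"dx":-0.042,"dy":-0.096,"dz":0,"twist":0,"grip":1},{"dx":-0.056,"dy":-0.128,"dz":0,"twist":0,"grip":1},{"dx":-0.068,"dy":-0.16,"dz":0,"twist":0,"grip":1}]' 35
python3 -m crank '[{"dx":0,"dy":0,"dz":0,"twist":0,"grip":1},{"dx":0,"dy":0,"dz":0,"twist":0,"grip":1},{"dx":0,"dy":0,"dz":0,"twist":0,"grip":1},{"dx":0,"dy":0,"dz":0,"twist":0,"grip":1},{"dx":0,"dy":0,"dz":0,"twist":0,"grip":1}]' 35
python3 - <<'E'
from h import *
a=snap("wrist","w6");b=snap("top","t6");d=snap("side","s6")
o=np.zeros((600,800,3),np.uint8)
z=lambda i,f:cv2.resize(i,None,fx=f,fy=f,interpolation=cv2.INTER_CUBIC)
o[:384,:480]=z(a[100:228,176:336],3);o[:300,490:790]=z(b[125:225,150:250],3);o[390:590,490:790]=z(d[225:325,200:350],2)
cv2.imwrite("pics/m6.png",o);print(st("w6"))
E
```

```text
t: 13.78
eef_pos: [0.5709, 0.4074, 0.0138]
ee_rot: [-3.141, 0.001, -1.568]
force: [0.8, 0.7, 0.7]
width: 0.0634
gripper_force: 0.0
t: 14.2
eef_pos: [0.5706, 0.407, 0.1498]
ee_rot: [3.141, -0.001, -1.568]
force: [-0.5, 1.6, 1.2]
width: 0.0873
gripper_force: 0.0
t: 14.62
eef_pos: [0.4999, 0.2457, 0.1586]
ee_rot: [-3.141, 0.0, -1.617]
force: [-0.7, -0.7, 1.3]
width: 0.0875
gripper_force: 0.0
t: 15.03
eef_pos: [0.4316, 0.0857, 0.1586]
ee_rot: [-3.141, 0.0, -1.616]
force: [0.6, -0.1, 0.9]
width: 0.0876
gripper_force: 0.0
t: 15.45
eef_pos: [0.4331, 0.0879, 0.1585]
ee_rot: [3.142, -0.0, -1.616]
force: [-0.3, 0.3, -0.2]
width: 0.0877
gripper_force: 0.0
{'eef_pos': [0.43311704605075163, 0.08793658179833819, 0.15847241568927947], 'ee_rot': [3.1415389255808526, -0.00011966765961357595, -1.6158267980709438]}
```

View pics/m6.png

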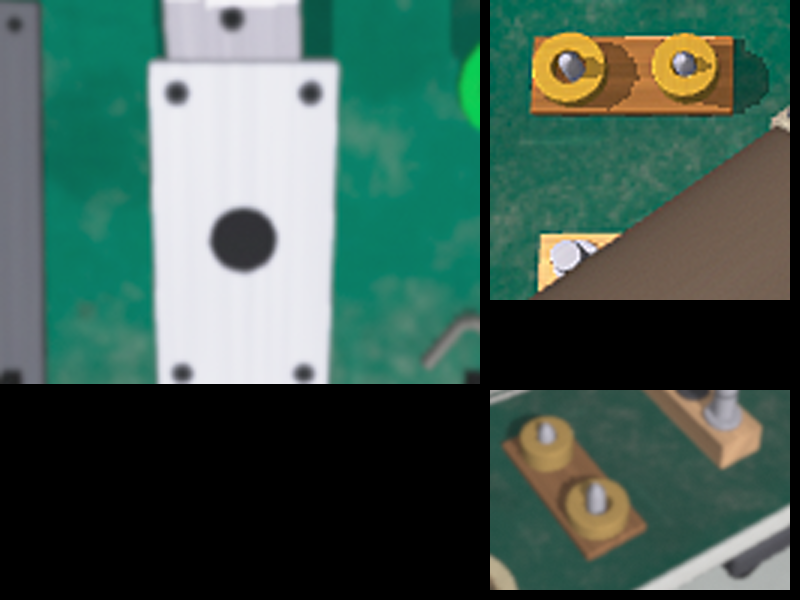

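The bush sits flat on the bare post and the punch is seated in the rack. The die's centre mark is at wrist (257,180), and the die lies square to the tool.

```bash

python3 - <<'E'
from h import *
s=st("w6");f=lambda x,y:px2w("wrist",176+(x+.5)/3-.5,100+(y+.5)/3-.5,.028,s)[:2]
print("mark",f(243,240))
P=[f(176,93),f(311,93),f(182,373),f(303,373)]
c=np.mean(P,0);d=P[2]+P[3]-P[0]-P[1];print("die c",c,"yaw",np.degrees(np.arctan2(-d[0],d[1])))
E
python3 -m crank '[{"dx":0,"dy":0,"dz":-0.03,"twist":0,"grip":1},{"dx":0,"dy":0,"dz":-0.06,"twist":0,"grip":1},{"dx":0,"dy":0,"dz":-0.09,"twist":0,"grip":1},{"dx":0,"dy":0,"dz":-0.11,"twist":0,"grip":1},{"dx":0,"dy":0,"dz":-0.11,"twist":0,"grip":1}]' 45
python3 -m crank '[{"dx":0,"dy":0,"dz":0,"twist":0,"grip":1},{"dx":0,"dy":0,"dz":-0.015,"twist":0,"grip":1},{"dx":0,"dy":0,"dz":-0.03,"twist":0,"grip":1},{"dx":0,"dy":0,"dz":-0.038,"twist":0,"grip":1},{"dx":0,"dy":0,"dz":-0.038,"twist":0,"grip":1}]' 45
```

```text
mark [0.43341505 0.08699784]
die c [0.43341744 0.08689992] yaw -2.8298662059915376
t: 16.02
eef_pos: [0.4303, 0.0859, 0.045]
ee_rot: [3.136, -0.004, -1.617]
force: [-1.2, -0.7, -0.0]
width: 0.0879
gripper_force: 0.0
t: 16.43
eef_pos: [0.4327, 0.0873, 0.0105]
ee_rot: [3.141, -0.0, -1.616]
force: [-0.5, -0.3, 0.4]
width: 0.0877
gripper_force: 0.0
```

```bash

python3 -m crank '[{"dx":0,"dy":0,"dz":0,"twist":0,"grip":0.2},{"dx":0,"dy":0,"dz":0,"twist":0,"grip":-0.2},{"dx":0,"dy":0,"dz":0,"twist":0,"grip":-0.2},{"dx":0,"dy":0,"dz":0,"twist":0,"grip":-0.2},{"dx":0,"dy":0,"dz":0,"twist":0,"grip":-0.2}]' 50
python3 -m crank '[{"dx":0,"dy":0,"dz":0,"twist":0,"grip":-0.2},{"dx":0,"dy":0,"dz":0.01,"twist":0,"grip":-0.2},{"dx":0,"dy":0,"dz":0.03,"twist":0,"grip":-0.2},{"dx":0,"dy":0,"dz":0.05,"twist":0,"grip":-0.2},{"dx":0,"dy":0,"dz":0.07,"twist":0,"grip":-0.2}]' 50
python3 -c "
from h import *
crop('w2',115,85,215,233,4,'w2c')"
```

```text
t: 16.85
eef_pos: [0.433, 0.0874, 0.0112]
ee_rot: [-3.141, 0.001, -1.617]
force: [-2.3, 0.3, 6.4]
width: 0.0616
gripper_force: 50.0
t: 17.27
eef_pos: [0.4315, 0.0865, 0.0806]
ee_rot: [3.139, -0.001, -1.617]
force: [0.4, 0.8, -6.3]
width: 0.0614
gripper_force: 50.0
```

View pics/w2c.png

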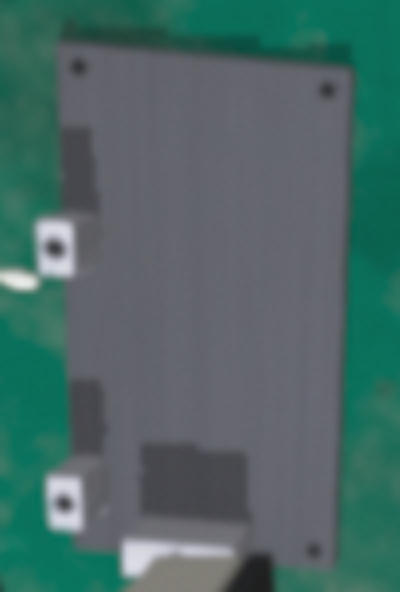

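```bash
python3 - <<'E'
from h import *
s=st("w2");f=lambda x,y,z=.008:px2w("wrist",115+(x+.5)/4-.5,85+(y+.5)/4-.5,z,s)[:2]
P=[f(78,550),f(60,42),f(352,68),f(336,567)]
c=np.mean(P,0);d=P[0]+P[3]-P[1]-P[2];w=P[0]+P[1]-P[2]-P[3];t=np.arctan2(-d[0],d[1]);print("sq",c,np.degrees(t),np.linalg.norm(d)/2,np.linalg.norm(w)/2)
t=np.radians(-5.0)
X=np.array([np.cos(t),np.sin(t)]);Y=np.array([-X[1],X[0]])
for C in (c,np.array([.5574,.0916])):
  for n,p in(("long",f(74.5,247,.032)),("long2",f(83.5,503,.032)),("short",f(180,542,.032))):print(n,(p-C)@X,(p-C)@Y)
a,b=f(74.5,247,.032),f(83.5,503,.032);e=b-a;print("fence yaw",np.degrees(np.arctan2(-e[0],e[1])))
def A(x,y,z):return px2w("top",262+(x+.5)/5-.5,120+(y+.5)/5-.5,z)[:2]
C=np.array([.5574,.0916])
for n,p in(("top long",A(136,79,.032)),("long2",A(335,104,.032)),("short",A(99,148,.032))):print(n,(p-C)@X,(p-C)@Y)
E
```

```text
sq [0.55710695 0.092266  ] -5.524983148247321 0.18422683237775703 0.09799563953811616
long 0.0362730178640949 -0.027920824470046034
long2 0.03706053156190576 0.06304881337485178
short 0.0032560852491810817 0.07533755137980452
long 0.03592303936517048 -0.027282896380772196
long2 0.036710553062981335 0.06368674146412563
short 0.0029061067502566627 0.07597547946907836
fence yaw -5.49599058719029
top long 0.037828283578808665 0.06364816246773744
long2 0.035554498323470546 -0.026360953743103925
short 0.0036915176856875988 0.07707934695515334
```

```bash

python3 -m crank '[{"dx":0.03,"dy":0.004,"dz":0,"twist":-1,"grip":-0.2},{"dx":0.06,"dy":0.008,"dz":0,"twist":-2,"grip":-0.2},{"dx":0.09,"dy":0.011,"dz":0,"twist":-2.9,"grip":-0.2},{"dx":0.115,"dy":0.015,"dz":0,"twist":-2.9,"grip":-0.2},{"dx":0.1245,"dy":0.015,"dz":0,"twist":-2.9,"grip":-0.2}]' 50
python3 -m crank '[{"dx":0,"dy":0,"dz":0,"twist":0,"grip":-0.2},{"dx":0,"dy":0,"dz":-0.015,"twist":0,"grip":-0.2},{"dx":0,"dy":0,"dz":-0.03,"twist":0,"grip":-0.2},{"dx":0,"dy":0,"dz":-0.04,"twist":0,"grip":-0.2},{"dx":0,"dy":0,"dz":-0.04,"twist":0,"grip":-0.2}]' 50
python3 -m crank '[{"dx":0,"dy":0,"dz":0,"twist":0,"grip":-0.2},{"dx":0,"dy":0,"dz":0,"twist":0,"grip":-0.2},{"dx":0,"dy":0,"dz":0,"twist":0,"grip":-0.2},{"dx":0,"dy":0,"dz":0,"twist":0,"grip":-0.2},{"dx":0,"dy":0,"dz":0,"twist":0,"grip":-0.2}]' 50
```

```text
t: 17.68
eef_pos: [0.5599, 0.1027, 0.0797]
ee_rot: [-3.141, -0.0, -1.667]
force: [0.8, 1.0, -5.8]
width: 0.0612
gripper_force: 50.0
t: 18.1
eef_pos: [0.5542, 0.1011, 0.0378]
ee_rot: [3.136, -0.003, -1.668]
force: [-1.8, -0.3, -6.1]
width: 0.0613
gripper_force: 50.0
t: 18.52
eef_pos: [0.5575, 0.1024, 0.0412]
ee_rot: [-3.141, 0.001, -1.667]
force: [0.2, 0.6, -5.7]
width: 0.0621
gripper_force: 50.0
```

```bash

python3 -m crank '[{"dx":0,"dy":0,"dz":-0.008,"twist":0,"grip":-0.2},{"dx":0,"dy":0,"dz":-0.016,"twist":0,"grip":-0.2},{"dx":0,"dy":0,"dz":-0.024,"twist":0,"grip":-0.2},{"dx":0,"dy":0,"dz":-0.029,"twist":0,"grip":-0.2},{"dx":0,"dy":0,"dz":-0.03,"twist":0,"grip":-0.2}]' 50
python3 -m crank '[{"dx":0,"dy":0,"dz":0,"twist":0,"grip":-0.2},{"dx":0,"dy":0,"dz":0,"twist":0,"grip":-0.2},{"dx":0,"dy":0,"dz":0,"twist":0,"grip":-0.2},{"dx":0,"dy":0,"dz":0,"twist":0,"grip":-0.2},{"dx":0,"dy":0,"dz":0,"twist":0,"grip":-0.2}]' 50
```

```text
t: 18.93
eef_pos: [0.5562, 0.1017, 0.0088]
ee_rot: [3.139, -0.002, -1.667]
force: [-0.3, -0.0, -5.7]
width: 0.0615
gripper_force: 50.0
t: 19.35
eef_pos: [0.5574, 0.1023, 0.0109]
ee_rot: [-3.141, 0.0, -1.667]
force: [-0.4, 0.3, -6.2]
width: 0.0617
gripper_force: 50.0
```

```bash

python3 -m crank '[{"dx":0.001,"dy":0,"dz":0,"twist":0,"grip":-0.2},{"dx":0.002,"dy":0,"dz":0,"twist":0,"grip":-0.2},{"dx":0.003,"dy":0,"dz":0,"twist":0,"grip":-0.2},{"dx":0.004,"dy":0,"dz":0,"twist":0,"grip":-0.2},{"dx":0.005,"dy":0,"dz":0,"twist":0,"grip":-0.2}]' 50
python3 -m crank '[{"dx":0.0005,"dy":0,"dz":0,"twist":0,"grip":-0.2},{"dx":0.001,"dy":0,"dz":0,"twist":0,"grip":-0.2},{"dx":0.0015,"dy":0,"dz":0,"twist":0,"grip":-0.2},{"dx":0.002,"dy":0,"dz":0,"twist":0,"grip":-0.2},{"dx":0.002,"dy":0,"dz":0,"twist":0,"grip":-0.2}]' 50
```

```text
t: 19.77
eef_pos: [0.5624, 0.1022, 0.0106]
ee_rot: [-3.142, 0.0, -1.667]
force: [0.0, -0.3, -6.2]
width: 0.0614
gripper_force: 50.0
t: 20.18
eef_pos: [0.5643, 0.1022, 0.0105]
ee_rot: [-3.142, 0.0, -1.667]
force: [0.2, -0.5, -5.1]
width: 0.0618
gripper_force: 50.0
```

```bash

python3 -m crank '[{"dx":0.0005,"dy":0,"dz":0,"twist":0,"grip":-0.2},{"dx":0.001,"dy":0,"dz":0,"twist":0,"grip":-0.2},{"dx":0.0015,"dy":0,"dz":0,"twist":0,"grip":-0.2},{"dx":0.0015,"dy":0,"dz":0,"twist":0,"grip":-0.2},{"dx":0.0015,"dy":0,"dz":0,"twist":0,"grip":-0.2}]' 50
python3 -c "
from h import *
s=arm.get_state();print(s['moment'])"
```

```text
t: 20.6
eef_pos: [0.5644, 0.102, 0.0103]
ee_rot: [3.14, -0.001, -1.667]
force: [-5.8, 2.8, -3.6]
width: 0.0613
gripper_force: 50.0
[0.78664987 1.75551123 0.04287311]
```

```bash

python3 -m crank '[{"dx":0.001,"dy":0.001,"dz":0,"twist":0,"grip":-0.2},{"dx":0.0015,"dy":0.002,"dz":0,"twist":0,"grip":-0.2},{"dx":0.0017,"dy":0.003,"dz":0,"twist":0,"grip":-0.2},{"dx":0.0018,"dy":0.004,"dz":0,"twist":0,"grip":-0.2},{"dx":0.002,"dy":0.005,"dz":0,"twist":0,"grip":-0.2}]' 50
python3 -m crank '[{"dx":0.0001,"dy":0.001,"dz":0,"twist":0,"grip":-0.2},{"dx":0.0002,"dy":0.002,"dz":0,"twist":0,"grip":-0.2},{"dx":0.0003,"dy":0.003,"dz":0,"twist":0,"grip":-0.2},{"dx":0.0003,"dy":0.003,"dz":0,"twist":0,"grip":-0.2},{"dx":0.0003,"dy":0.003,"dz":0,"twist":0,"grip":-0.2}]' 50
python3 -c "
from h import *
s=arm.get_state();print(s['moment'])"
```

```text
t: 21.02
eef_pos: [0.5647, 0.1055, 0.0094]
ee_rot: [3.136, -0.003, -1.668]
force: [-5.4, -4.2, -7.0]
width: 0.0615
gripper_force: 50.0
t: 21.43
eef_pos: [0.565, 0.1085, 0.0094]
ee_rot: [3.136, -0.003, -1.668]
force: [-6.6, -2.0, -5.4]
width: 0.0615
gripper_force: 50.0
[-0.86806365  2.1052123   0.17156452]
```

```bash

python3 -m crank '[{"dx":0.0001,"dy":0.001,"dz":0,"twist":0,"grip":-0.2},{"dx":0.0002,"dy":0.002,"dz":0,"twist":0,"grip":-0.2},{"dx":0.0003,"dy":0.003,"dz":0,"twist":0,"grip":-0.2},{"dx":0.0003,"dy":0.003,"dz":0,"twist":0,"grip":-0.2},{"dx":0.0003,"dy":0.003,"dz":0,"twist":0,"grip":-0.2}]' 50
python3 -c "
from h import *
s=arm.get_state();print(s['moment'])"
```

```text
t: 21.85
eef_pos: [0.5649, 0.1087, 0.0094]
ee_rot: [3.135, -0.007, -1.668]
force: [-2.3, -16.8, -4.2]
width: 0.0615
gripper_force: 50.0
[-6.00763777  0.552369    0.13367325]
```

```bash

python3 -m crank '[{"dx":0,"dy":0,"dz":-0.001,"twist":0,"grip":-0.2},{"dx":0,"dy":-0.001,"dz":-0.001,"twist":0,"grip":-0.2},{"dx":0,"dy":-0.001,"dz":-0.001,"twist":0,"grip":0.6},{"dx":0,"dy":-0.001,"dz":-0.001,"twist":0,"grip":0.6},{"dx":0,"dy":-0.001,"dz":-0.001,"twist":0,"grip":0.6}]' 50
python3 -m crank '[{"dx":-0.001,"dy":-0.002,"dz":0.001,"twist":0,"grip":0.6},{"dx":-0.001,"dy":-0.002,"dz":0.001,"twist":0,"grip":0.6},{"dx":-0.001,"dy":-0.002,"dz":0.001,"twist":0,"grip":0.6},{"dx":-0.001,"dy":-0.002,"dz":0.001,"twist":0,"grip":0.6},{"dx":-0.001,"dy":-0.002,"dz":0.001,"twist":0,"grip":0.6}]' 50
```

```text
t: 22.27
eef_pos: [0.5692, 0.1125, 0.0103]
ee_rot: [-3.14, 0.001, -1.667]
force: [-0.3, 0.1, -0.0]
width: 0.0695
gripper_force: 0.3
t: 22.68
eef_pos: [0.5675, 0.1104, 0.0107]
ee_rot: [-3.141, 0.0, -1.667]
force: [0.4, 0.2, -0.5]
width: 0.07
gripper_force: 0.0
```

```bash

python3 -m crank '[{"dx":0.001,"dy":0,"dz":0,"twist":0,"grip":0.6},{"dx":0.002,"dy":0,"dz":0,"twist":0,"grip":0.6},{"dx":0.003,"dy":0,"dz":0,"twist":0,"grip":0.6},{"dx":0.004,"dy":0,"dz":0,"twist":0,"grip":0.6},{"dx":0.005,"dy":0,"dz":0,"twist":0,"grip":0.6}]' 50
python3 -m crank '[{"dx":0,"dy":0,"dz":0,"twist":0,"grip":0.6},{"dx":0.001,"dy":0,"dz":0,"twist":0,"grip":0.6},{"dx":0.001,"dy":0,"dz":0,"twist":0,"grip":0.6},{"dx":0.001,"dy":0,"dz":0,"twist":0,"grip":0.6},{"dx":0.001,"dy":0,"dz":0,"twist":0,"grip":0.6}]' 50
```

```text
t: 23.1
eef_pos: [0.5694, 0.1099, 0.0101]
ee_rot: [3.137, -0.001, -1.668]
force: [-13.5, 7.0, 9.7]
width: 0.0703
gripper_force: 7.4
t: 23.52
eef_pos: [0.5694, 0.1098, 0.01]
ee_rot: [3.135, -0.002, -1.668]
force: [-14.5, 6.2, 10.8]
width: 0.0702
gripper_force: 7.5
```

```bash

python3 -m crank '[{"dx":-0.003,"dy":0,"dz":0,"twist":0,"grip":0.6},{"dx":-0.006,"dy":0,"dz":0,"twist":0,"grip":0.6},{"dx":-0.009,"dy":0,"dz":0,"twist":0,"grip":0.8},{"dx":-0.009,"dy":0,"dz":0.0,"twist":0,"grip":1},{"dx":-0.009,"dy":0,"dz":0.02,"twist":0,"grip":1}]' 50
python3 -m crank '[{"dx":0,"dy":0,"dz":0.02,"twist":0,"grip":1},{"dx":0,"dy":0,"dz":0.05,"twist":0,"grip":0.5},{"dx":-0.002,"dy":-0.02,"dz":0.05,"twist":0,"grip":-0.2},{"dx":-0.006,"dy":-0.05,"dz":0.05,"twist":0,"grip":-1},{"dx":-0.011,"dy":-0.083,"dz":0.05,"twist":0,"grip":-1}]' 50
python3 -m crank '[{"dx":0,"dy":0,"dz":0,"twist":0,"grip":-1},{"dx":0,"dy":0,"dz":0,"twist":0,"grip":-1},{"dx":0,"dy":0,"dz":0,"twist":0,"grip":-1},{"dx":0,"dy":0,"dz":0,"twist":0,"grip":-1},{"dx":0,"dy":0,"dz":0,"twist":0,"grip":-1}]' 50
python3 - <<'E'
from h import *
a=snap("wrist","w7");b=snap("top","t7");s=st("w7");print(s)
o=np.zeros((600,800,3),np.uint8)
o[:384,:512]=a; o[:288,512:800]=cv2.resize(b[120:216,250:346],None,fx=3,fy=3)
cv2.imwrite("pics/m7.png",o)
E
```

```text
t: 23.93
eef_pos: [0.5621, 0.1091, 0.0276]
ee_rot: [3.137, -0.003, -1.668]
force: [-0.2, -0.1, -0.0]
width: 0.0841
gripper_force: 0.0
t: 24.35
eef_pos: [0.5541, 0.0273, 0.0813]
ee_rot: [-3.14, 0.001, -1.665]
force: [1.5, -0.8, -0.1]
width: 0.0662
gripper_force: 0.0
t: 24.77
eef_pos: [0.5536, 0.0279, 0.0805]
ee_rot: [-3.141, 0.0, -1.666]
force: [0.4, 0.4, -0.3]
width: 0.0331
gripper_force: 0.0
{'eef_pos': [0.5535965417553023, 0.0278863219765488, 0.08052038332155848], 'ee_rot': [-3.141433108412239, 4.5562486396200086e-05, -1.6663419151120045]}
```

View pics/m7.png

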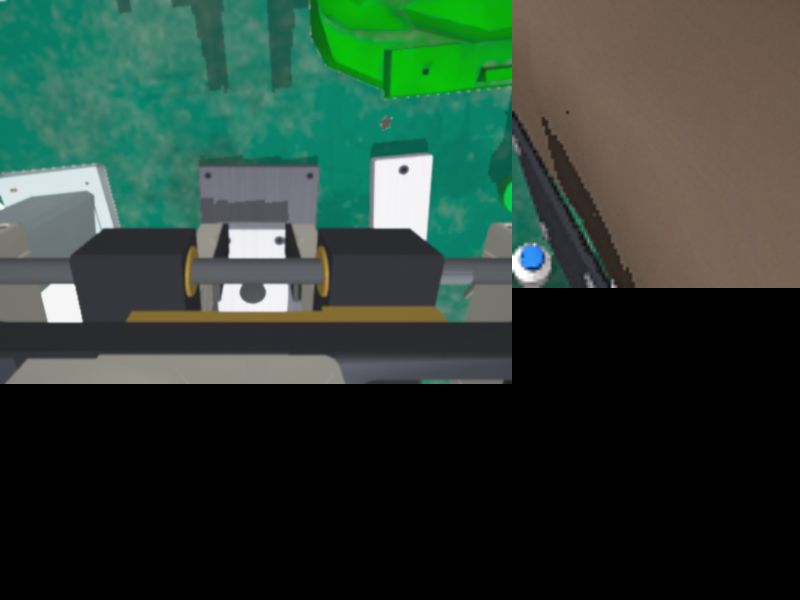

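The die lies on the squaring plate, with its near end at about row 225. I'll lower the shut fingers in front of it and push it into the short fence.

```bash

python3 -m crank '[{"dx":0,"dy":0,"dz":-0.02,"twist":0,"grip":-1},{"dx":0,"dy":0,"dz":-0.04,"twist":0,"grip":-1},{"dx":0,"dy":0,"dz":-0.055,"twist":0,"grip":-1},{"dx":0,"dy":0,"dz":-0.065,"twist":0,"grip":-1},{"dx":0,"dy":0,"dz":-0.065,"twist":0,"grip":-1}]' 50
python3 -m crank '[{"dx":0,"dy":0,"dz":0,"twist":0,"grip":-1},{"dx":0,"dy":0.002,"dz":0,"twist":0,"grip":-1},{"dx":0,"dy":0.004,"dz":0,"twist":0,"grip":-1},{"dx":0.0005,"dy":0.006,"dz":0,"twist":0,"grip":-1},{"dx":0.001,"dy":0.008,"dz":0,"twist":0,"grip":-1}]' 50
python3 -m crank '[{"dx":0,"dy":0.001,"dz":0,"twist":0,"grip":-1},{"dx":0,"dy":0.002,"dz":0,"twist":0,"grip":-1},{"dx":0,"dy":0.003,"dz":0,"twist":0,"grip":-1},{"dx":0,"dy":0.004,"dz":0,"twist":0,"grip":-1},{"dx":0,"dy":0.004,"dz":0,"twist":0,"grip":-1}]' 50
```

```text
t: 25.28
eef_pos: [0.552, 0.0271, 0.0134]
ee_rot: [3.138, -0.002, -1.667]
force: [-1.6, -0.3, -0.6]
width: 0.0003
gripper_force: 0.0
t: 25.7
eef_pos: [0.5548, 0.0356, 0.0163]
ee_rot: [-3.14, 0.001, -1.667]
force: [-1.0, 0.6, 0.1]
width: 0.0004
gripper_force: 0.0
t: 26.12
eef_pos: [0.5543, 0.0373, 0.016]
ee_rot: [3.141, -0.002, -1.667]
force: [2.9, -12.3, 3.1]
width: 0.0005
gripper_force: 6.0
```

```bash

python3 -m crank '[{"dx":0,"dy":0.001,"dz":0,"twist":0,"grip":-1},{"dx":0,"dy":0.001,"dz":0,"twist":0,"grip":-1},{"dx":0,"dy":-0.004,"dz":0,"twist":0,"grip":-1},{"dx":0,"dy":-0.01,"dz":0,"twist":0,"grip":-1},{"dx":0,"dy":-0.014,"dz":0,"twist":0,"grip":-1}]' 50
python3 -m crank '[{"dx":0,"dy":0,"dz":0.03,"twist":0,"grip":-1},{"dx":0,"dy":0,"dz":0.06,"twist":0,"grip":-0.5},{"dx":0,"dy":0,"dz":0.09,"twist":0,"grip":0},{"dx":-0.03,"dy":0.01,"dz":0.11,"twist":1,"grip":0.5},{"dx":-0.06,"dy":0.02,"dz":0.13,"twist":2,"grip":1}]' 50
python3 -m crank '[{"dx":-0.02,"dy":0.02,"dz":0.005,"twist":1,"grip":1},{"dx":-0.04,"dy":0.04,"dz":0.01,"twist":2,"grip":1},{"dx":-0.06,"dy":0.06,"dz":0.01,"twist":3.5,"grip":1},{"dx":-0.062,"dy":0.06,"dz":0.01,"twist":3.5,"grip":1},{"dx":-0.062,"dy":0.06,"dz":0.01,"twist":3.5,"grip":1}]' 50
python3 -m crank '[{"dx":0,"dy":0,"dz":0,"twist":0,"grip":1},{"dx":0,"dy":0,"dz":0,"twist":0,"grip":1},{"dx":0,"dy":0,"dz":0,"twist":0,"grip":1},{"dx":0,"dy":0,"dz":0,"twist":0,"grip":1},{"dx":0,"dy":0,"dz":0,"twist":0,"grip":1}]' 50
python3 - <<'E'
from h import *
a=snap("wrist","w8");s=st("w8");print(s)
cv2.imwrite("pics/w8c.png",cv2.resize(a[70:240,110:350],None,fx=3.3,fy=3.3,interpolation=cv2.INTER_CUBIC))
E
```

```text
t: 26.53
eef_pos: [0.5542, 0.0248, 0.0156]
ee_rot: [-3.142, 0.0, -1.667]
force: [0.0, -1.0, -0.1]
width: 0.0005
gripper_force: 0.0
t: 26.95
eef_pos: [0.4946, 0.0453, 0.1465]
ee_rot: [-3.141, 0.001, -1.633]
force: [-0.4, 0.4, 0.3]
width: 0.0215
gripper_force: 0.0
t: 27.37
eef_pos: [0.4315, 0.1061, 0.1561]
ee_rot: [-3.141, 0.001, -1.568]
force: [0.6, -1.2, -0.0]
width: 0.0552
gripper_force: 0.0
t: 27.78
eef_pos: [0.4326, 0.1047, 0.1553]
ee_rot: [3.141, -0.0, -1.572]
force: [-0.1, 0.3, -0.1]
width: 0.0858
gripper_force: 0.0
{'eef_pos': [0.43255417757366327, 0.1046867657766587, 0.1552550741938408], 'ee_rot': [3.141013010295979, -0.0004756850220140052, -1.572461392222364]}
```

View pics/w8c.png

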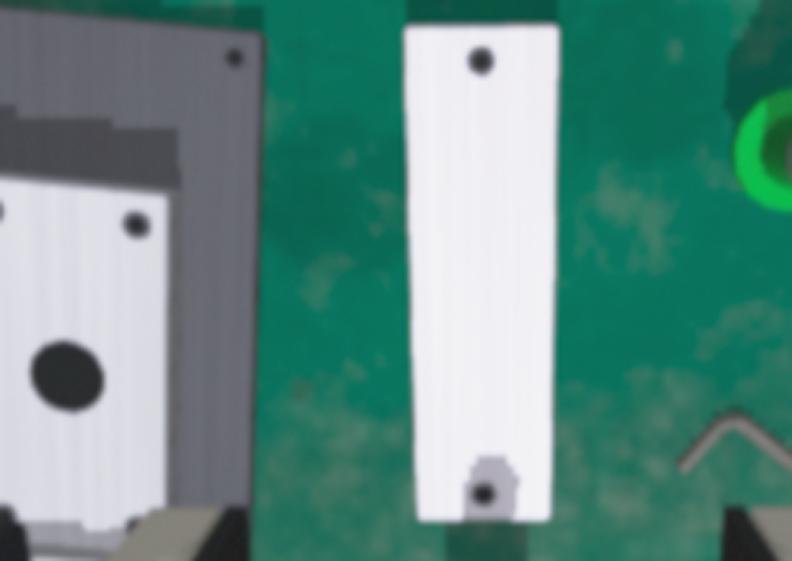

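The packing plate shows fully, with crop corners (404,26), (559,26), (552,520) and (416,520). The die's end is square on the plate.

```bash
python3 - <<'E'
from h import *
s=st("w8");f=lambda x,y,z=.012:px2w("wrist",110+(x+.5)/3.3-.5,70+(y+.5)/3.3-.5,z,s)[:2]
P=[f(404,26),f(559,26),f(552,520),f(416,520)]
c=np.mean(P,0);d=P[2]+P[3]-P[0]-P[1];print("pack",c,np.degrees(np.arctan2(-d[0],d[1])),np.linalg.norm(d)/2)
print("mark",f(67,376,.024))
e=f(168,195,.024)-f(166,500,.024);print("die edge yaw",np.degrees(np.arctan2(e[0],-e[1])))
E
```

```text
pack [0.43351997 0.08339956] 0.10009231725702396 0.1590168796191791
mark [0.56473003 0.10772154]
die edge yaw -5.997576205520974
```

```bash

python3 -m crank '[{"dx":0.001,"dy":-0.0065,"dz":-0.03,"twist":0.2,"grip":1},{"dx":0.001,"dy":-0.0065,"dz":-0.065,"twist":0.2,"grip":1},{"dx":0.001,"dy":-0.0065,"dz":-0.1,"twist":0.2,"grip":1},{"dx":0.001,"dy":-0.0065,"dz":-0.125,"twist":0.2,"grip":1},{"dx":0.001,"dy":-0.0065,"dz":-0.135,"twist":0.2,"grip":1}]' 50
python3 -m crank '[{"dx":0,"dy":0,"dz":0,"twist":0,"grip":1},{"dx":0,"dy":0,"dz":0,"twist":0,"grip":1},{"dx":0,"dy":0,"dz":0,"twist":0,"grip":1},{"dx":0,"dy":0,"dz":-0.006,"twist":0,"grip":1},{"dx":0,"dy":0,"dz":-0.012,"twist":0,"grip":1}]' 50
python3 -m crank '[{"dx":0,"dy":0,"dz":0,"twist":0,"grip":0.6},{"dx":0,"dy":0,"dz":0,"twist":0,"grip":0.3},{"dx":0,"dy":0,"dz":0,"twist":0,"grip":0.3},{"dx":0,"dy":0,"dz":0,"twist":0,"grip":0.3},{"dx":0,"dy":0,"dz":0,"twist":0,"grip":0.3}]' 50
```

```text
t: 28.25
eef_pos: [0.4315, 0.0971, 0.0173]
ee_rot: [3.137, -0.003, -1.569]
force: [-0.2, -0.8, 0.3]
width: 0.0878
gripper_force: 0.0
t: 28.67
eef_pos: [0.4343, 0.0994, 0.0094]
ee_rot: [-3.139, 0.002, -1.568]
force: [-0.8, 0.0, 0.1]
width: 0.0877
gripper_force: 0.0
t: 29.08
eef_pos: [0.4334, 0.0988, 0.0087]
ee_rot: [-3.141, 0.0, -1.568]
force: [-0.4, 0.3, 0.6]
width: 0.0608
gripper_force: 0.0
```

```bash

python3 -m crank '[{"dx":0,"dy":0,"dz":-0.003,"twist":0,"grip":0.3},{"dx":0,"dy":0,"dz":-0.005,"twist":0,"grip":0.1},{"dx":0,"dy":0,"dz":-0.005,"twist":0,"grip":-0.2},{"dx":0,"dy":0,"dz":-0.005,"twist":0,"grip":-0.4},{"dx":0,"dy":0,"dz":-0.005,"twist":0,"grip":-0.4}]' 50
python3 -m crank '[{"dx":0,"dy":0,"dz":0,"twist":0,"grip":-0.4},{"dx":0,"dy":0,"dz":0,"twist":0,"grip":-0.4},{"dx":0,"dy":0,"dz":0,"twist":0,"grip":-0.4},{"dx":0,"dy":0,"dz":0.005,"twist":0,"grip":-0.4},{"dx":0,"dy":0,"dz":0.02,"twist":0,"grip":-0.4}]' 50
python3 -m crank '[{"dx":0,"dy":0,"dz":0.02,"twist":0,"grip":-0.4},{"dx":0,"dy":0,"dz":0.04,"twist":0,"grip":-0.4},{"dx":0,"dy":0,"dz":0.06,"twist":0,"grip":-0.4},{"dx":0,"dy":0,"dz":0.06,"twist":0,"grip":-0.4},{"dx":0,"dy":0,"dz":0.06,"twist":0,"grip":-0.4}]' 50
```

```text
t: 29.5
eef_pos: [0.433, 0.0985, 0.0033]
ee_rot: [3.141, -0.0, -1.568]
force: [0.1, -0.8, -2.3]
width: 0.0453
gripper_force: 50.0
t: 29.92
eef_pos: [0.432, 0.0978, 0.0225]
ee_rot: [3.138, -0.002, -1.568]
force: [0.1, 1.0, -3.2]
width: 0.0452
gripper_force: 50.0
t: 30.33
eef_pos: [0.4338, 0.0992, 0.0846]
ee_rot: [-3.139, 0.002, -1.568]
force: [-0.5, -0.1, -3.1]
width: 0.0456
gripper_force: 50.0
```

```bash

python3 -m crank '[{"dx":0.03,"dy":0,"dz":0,"twist":-1.5,"grip":-0.4},{"dx":0.06,"dy":0,"dz":0,"twist":-3,"grip":-0.4},{"dx":0.09,"dy":-0.001,"dz":0,"twist":-4.5,"grip":-0.4},{"dx":0.12,"dy":-0.001,"dz":0,"twist":-5.7,"grip":-0.4},{"dx":0.1325,"dy":-0.0015,"dz":0,"twist":-5.7,"grip":-0.4}]' 50
python3 -m crank '[{"dx":0,"dy":0,"dz":0,"twist":0,"grip":-0.4},{"dx":0,"dy":0,"dz":-0.01,"twist":0,"grip":-0.4},{"dx":0,"dy":0,"dz":-0.02,"twist":0,"grip":-0.4},{"dx":0,"dy":0,"dz":-0.03,"twist":0,"grip":-0.4},{"dx":0,"dy":0,"dz":-0.03,"twist":0,"grip":-0.4}]' 50
python3 -m crank '[{"dx":0,"dy":0,"dz":0,"twist":0,"grip":-0.4},{"dx":0,"dy":0,"dz":0,"twist":0,"grip":-0.4},{"dx":0,"dy":0,"dz":0,"twist":0,"grip":-0.4},{"dx":0,"dy":0,"dz":0,"twist":0,"grip":-0.4},{"dx":0,"dy":0,"dz":0,"twist":0,"grip":-0.4}]' 50
```

```text
t: 30.75
eef_pos: [0.5686, 0.0971, 0.0819]
ee_rot: [3.141, -0.001, -1.669]
force: [1.3, 0.3, -2.5]
width: 0.0452
gripper_force: 50.0
t: 31.17
eef_pos: [0.5631, 0.0964, 0.0504]
ee_rot: [3.137, -0.002, -1.667]
force: [-1.2, 0.4, -3.4]
width: 0.0453
gripper_force: 50.0
t: 31.58
eef_pos: [0.566, 0.0974, 0.0541]
ee_rot: [-3.141, 0.001, -1.667]
force: [-0.4, 0.5, -3.1]
width: 0.0454
gripper_force: 50.0
```

```bash

python3 -m crank '[{"dx":0,"dy":0,"dz":-0.006,"twist":0,"grip":-0.4},{"dx":0,"dy":0,"dz":-0.012,"twist":0,"grip":-0.4},{"dx":0,"dy":0,"dz":-0.017,"twist":0,"grip":-0.4},{"dx":0,"dy":0,"dz":-0.021,"twist":0,"grip":-0.4},{"dx":0,"dy":0,"dz":-0.0245,"twist":0,"grip":-0.4}]' 50
python3 -m crank '[{"dx":0.001,"dy":0,"dz":0,"twist":0,"grip":-0.4},{"dx":0.002,"dy":0,"dz":0,"twist":0,"grip":-0.4},{"dx":0.003,"dy":0,"dz":0,"twist":0,"grip":-0.4},{"dx":0.004,"dy":0,"dz":0,"twist":0,"grip":-0.4},{"dx":0.004,"dy":0,"dz":0,"twist":0,"grip":-0.4}]' 50
python3 -m crank '[{"dx":0.0005,"dy":0,"dz":0,"twist":0,"grip":-0.4},{"dx":0.001,"dy":0,"dz":0,"twist":0,"grip":-0.4},{"dx":0.0015,"dy":0,"dz":0,"twist":0,"grip":-0.4},{"dx":0.002,"dy":0,"dz":0,"twist":0,"grip":-0.4},{"dx":0.002,"dy":0,"dz":0,"twist":0,"grip":-0.4}]' 50
```

```text
t: 32.0
eef_pos: [0.5655, 0.097, 0.0282]
ee_rot: [3.141, -0.001, -1.667]
force: [-0.2, 0.8, -2.0]
width: 0.0451
gripper_force: 50.0
t: 32.42
eef_pos: [0.5703, 0.0973, 0.0293]
ee_rot: [-3.141, 0.0, -1.667]
force: [0.4, 0.2, -3.5]
width: 0.0454
gripper_force: 50.0
t: 32.83
eef_pos: [0.5718, 0.0972, 0.0291]
ee_rot: [3.142, 0.0, -1.667]
force: [0.5, 0.1, -2.4]
width: 0.0456
gripper_force: 50.0
```

```bash

python3 -m crank '[{"dx":0.0005,"dy":0,"dz":0,"twist":0,"grip":-0.4},{"dx":0.001,"dy":0,"dz":0,"twist":0,"grip":-0.4},{"dx":0.0015,"dy":0,"dz":0,"twist":0,"grip":-0.4},{"dx":0.002,"dy":0,"dz":0,"twist":0,"grip":-0.4},{"dx":0.0025,"dy":0,"dz":0,"twist":0,"grip":-0.4}]' 50
python3 -m crank '[{"dx":0.0002,"dy":0.0015,"dz":0,"twist":0,"grip":-0.4},{"dx":0.0003,"dy":0.003,"dz":0,"twist":0,"grip":-0.4},{"dx":0.0004,"dy":0.0045,"dz":0,"twist":0,"grip":-0.4},{"dx":0.0005,"dy":0.006,"dz":0,"twist":0,"grip":-0.4},{"dx":0.0006,"dy":0.007,"dz":0,"twist":0,"grip":-0.4}]' 50
python3 -m crank '[{"dx":0,"dy":0.001,"dz":0,"twist":0,"grip":-0.4},{"dx":0,"dy":0.0015,"dz":0,"twist":0,"grip":-0.4},{"dx":0,"dy":0.002,"dz":0,"twist":0,"grip":-0.4},{"dx":0,"dy":0.002,"dz":0,"twist":0,"grip":-0.4},{"dx":0,"dy":0.002,"dz":0,"twist":0,"grip":-0.4}]' 50
```

```text
t: 33.25
eef_pos: [0.572, 0.0969, 0.0286]
ee_rot: [3.138, -0.001, -1.668]
force: [-10.2, 4.4, 2.9]
width: 0.0451
gripper_force: 50.0
t: 33.67
eef_pos: [0.5725, 0.1026, 0.0281]
ee_rot: [3.137, -0.003, -1.668]
force: [-2.7, -8.8, -2.8]
width: 0.0453
gripper_force: 50.0
t: 34.08
eef_pos: [0.5725, 0.1027, 0.0281]
ee_rot: [3.137, -0.005, -1.668]
force: [-1.5, -12.5, -2.6]
width: 0.0451
gripper_force: 50.0
```

```bash

python3 -m crank '[{"dx":0,"dy":0,"dz":-0.001,"twist":0,"grip":-0.4},{"dx":0,"dy":-0.001,"dz":-0.001,"twist":0,"grip":-0.4},{"dx":0,"dy":-0.001,"dz":-0.001,"twist":0,"grip":0.25},{"dx":0,"dy":-0.001,"dz":-0.001,"twist":0,"grip":0.25},{"dx":0,"dy":-0.001,"dz":-0.001,"twist":0,"grip":0.25}]' 50
python3 -m crank '[{"dx":0,"dy":-0.002,"dz":0,"twist":0,"grip":0.25},{"dx":0,"dy":-0.002,"dz":0,"twist":0,"grip":0.25},{"dx":0,"dy":-0.002,"dz":0,"twist":0,"grip":0.25},{"dx":0,"dy":-0.002,"dz":0,"twist":0,"grip":0.25},{"dx":0,"dy":-0.002,"dz":0,"twist":0,"grip":0.25}]' 50
```

```text
t: 34.5
eef_pos: [0.5759, 0.1056, 0.0286]
ee_rot: [-3.14, 0.001, -1.667]
force: [0.3, -0.3, -0.3]
width: 0.054
gripper_force: 0.0
t: 34.92
eef_pos: [0.575, 0.1033, 0.0281]
ee_rot: [-3.141, 0.0, -1.667]
force: [-0.6, 0.3, 0.7]
width: 0.055
gripper_force: 0.0
```

```bash

python3 -m crank '[{"dx":0.001,"dy":0,"dz":0,"twist":0,"grip":0.25},{"dx":0.002,"dy":0,"dz":0,"twist":0,"grip":0.25},{"dx":0.003,"dy":0,"dz":0,"twist":0,"grip":0.25},{"dx":0.004,"dy":0,"dz":0,"twist":0,"grip":0.25},{"dx":0.005,"dy":0,"dz":0,"twist":0,"grip":0.25}]' 50
python3 -m crank '[{"dx":0,"dy":0,"dz":0,"twist":0,"grip":0.25},{"dx":-0.004,"dy":0,"dz":0,"twist":0,"grip":0.25},{"dx":-0.007,"dy":0,"dz":0,"twist":0,"grip":0.3},{"dx":-0.007,"dy":0,"dz":0,"twist":0,"grip":0.5},{"dx":-0.007,"dy":0,"dz":0.01,"twist":0,"grip":0.6}]' 50
python3 -m crank '[{"dx":0,"dy":0,"dz":0.03,"twist":0,"grip":1},{"dx":0,"dy":0,"dz":0.06,"twist":0,"grip":1},{"dx":0,"dy":0,"dz":0.1,"twist":0,"grip":1},{"dx":-0.03,"dy":0,"dz":0.12,"twist":0,"grip":1},{"dx":-0.06,"dy":0,"dz":0.13,"twist":0,"grip":1}]' 50
python3 -m crank '[{"dx":-0.01,"dy":0.035,"dz":0,"twist":0,"grip":1},{"dx":-0.02,"dy":0.07,"dz":0,"twist":0,"grip":1},{"dx":-0.03,"dy":0.105,"dz":0,"twist":0,"grip":1},{"dx":-0.04,"dy":0.135,"dz":0,"twist":0,"grip":1},{"dx":-0.04,"dy":0.135,"dz":0,"twist":0,"grip":1}]' 50
python3 -m crank '[{"dx":0,"dy":0.035,"dz":0,"twist":0,"grip":1},{"dx":0,"dy":0.07,"dz":0,"twist":0,"grip":1},{"dx":0,"dy":0.105,"dz":0,"twist":0,"grip":1},{"dx":0,"dy":0.13,"dz":0,"twist":0,"grip":1},{"dx":0,"dy":0.13,"dz":0,"twist":0,"grip":1}]' 50
python3 - <<'E'
from h import *
a=snap("top","t9");b=snap("side","s9")
o=np.zeros((600,800,3),np.uint8)
z=lambda i,f:cv2.resize(i,None,fx=f,fy=f,interpolation=cv2.INTER_CUBIC)
o[:360,:480]=z(a[120:210,250:370],4);o[:420,485:785]=z(b[150:255,145:220],4);o[365:590,:480]=z(a[120:270,150:470],1.5)
cv2.imwrite("pics/m9.png",o)
E
```

```text
t: 35.33
eef_pos: [0.5771, 0.1029, 0.0277]
ee_rot: [3.137, -0.001, -1.668]
force: [-13.0, 5.6, 11.0]
width: 0.0547
gripper_force: 7.3
t: 35.75
eef_pos: [0.5719, 0.1027, 0.0368]
ee_rot: [3.139, -0.001, -1.667]
force: [-0.5, -0.4, 0.4]
width: 0.0654
gripper_force: 0.0
t: 36.17
eef_pos: [0.515, 0.1038, 0.172]
ee_rot: [-3.136, 0.003, -1.668]
force: [0.1, 0.5, 0.4]
width: 0.0874
gripper_force: 0.0
t: 36.58
eef_pos: [0.4725, 0.2425, 0.1694]
ee_rot: [-3.14, 0.002, -1.664]
force: [0.7, 0.0, 0.5]
width: 0.0877
gripper_force: 0.0
t: 37.0
eef_pos: [0.4735, 0.3724, 0.1685]
ee_rot: [-3.14, 0.001, -1.665]
force: [0.9, -0.9, 0.5]
width: 0.0874
gripper_force: 0.0
```

View pics/m9.png

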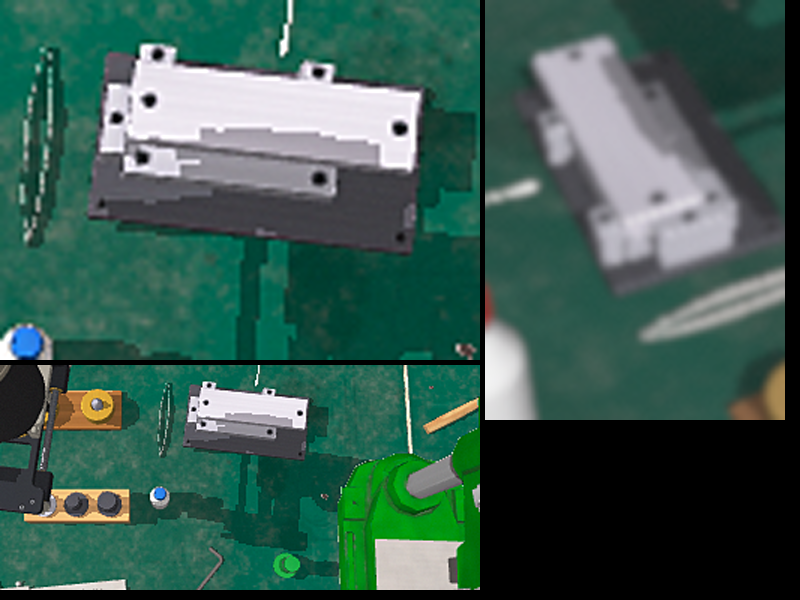

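```bash
python3 - <<'E'
from h import *
for p in [(735,230),(715,400),(660,300),(705,285),(590,330),(630,290)]:
  print(p,[px2w("top",p[0]/1.5625,p[1]/1.5625,z)[:2].round(3) for z in(.03,.1,.2,.3)])
E
python3 -m crank '[{"dx":0.01,"dy":-0.035,"dz":0,"twist":0,"grip":0.5},{"dx":0.02,"dy":-0.07,"dz":0,"twist":0,"grip":0},{"dx":0.03,"dy":-0.105,"dz":0,"twist":0,"grip":-1},{"dx":0.04,"dy":-0.14,"dz":0,"twist":0,"grip":-1},{"dx":0.05,"dy":-0.175,"dz":0,"twist":0,"grip":-1}]' 30
python3 -m crank '[{"dx":0.01,"dy":-0.035,"dz":-0.01,"twist":0,"grip":-1},{"dx":0.02,"dy":-0.07,"dz":-0.02,"twist":0,"grip":-1},{"dx":0.03,"dy":-0.105,"dz":-0.03,"twist":0,"grip":-1},{"dx":0.037,"dy":-0.14,"dz":-0.03,"twist":0,"grip":-1},{"dx":0.037,"dy":-0.175,"dz":-0.03,"twist":0,"grip":-1}]' 30
python3 -m crank '[{"dx":0,"dy":-0.01,"dz":0,"twist":0,"grip":-1},{"dx":0,"dy":-0.02,"dz":0,"twist":0,"grip":-1},{"dx":0,"dy":-0.033,"dz":0,"twist":0,"grip":-1},{"dx":0,"dy":-0.033,"dz":0,"twist":0,"grip":-1},{"dx":0,"dy":-0.033,"dz":0,"twist":0,"grip":-1}]' 30
```

```text
(735, 230) [array([ 0.581, -0.253]), array([ 0.558, -0.215]), array([ 0.524, -0.159]), array([ 0.491, -0.103])]
(715, 400) [array([ 0.34 , -0.207]), array([ 0.336, -0.172]), array([ 0.332, -0.122]), array([ 0.327, -0.072])]
(660, 300) [array([ 0.477, -0.141]), array([ 0.462, -0.112]), array([ 0.441, -0.069]), array([ 0.42 , -0.027])]
(705, 285) [array([ 0.5  , -0.205]), array([ 0.483, -0.17 ]), array([ 0.459, -0.12 ]), array([ 0.435, -0.071])]
(590, 330) [array([ 0.432, -0.042]), array([ 0.421, -0.021]), array([0.405, 0.01 ]), array([0.389, 0.04 ])]
(630, 290) [array([ 0.49, -0.1 ]), array([ 0.474, -0.074]), array([ 0.452, -0.037]), array([0.429, 0.001])]
t: 37.52
eef_pos: [0.5229, 0.1905, 0.1688]
ee_rot: [-3.141, 0.0, -1.668]
force: [0.5, 0.4, 0.3]
width: 0.0599
gripper_force: 0.0
t: 37.93
eef_pos: [0.56, 0.0152, 0.138]
ee_rot: [3.141, -0.001, -1.668]
force: [1.0, 0.4, -0.1]
width: 0.027
gripper_force: 0.0
t: 38.35
eef_pos: [0.5599, -0.0151, 0.1384]
ee_rot: [-3.141, 0.0, -1.668]
force: [0.7, -0.6, 0.1]
width: 0.0009
gripper_force: 0.0
```

```bash

python3 -m crank '[{"dx":0,"dy":0,"dz":-0.025,"twist":0,"grip":-1},{"dx":0,"dy":0,"dz":-0.05,"twist":0,"grip":-1},{"dx":0,"dy":0,"dz":-0.075,"twist":0,"grip":-1},{"dx":0,"dy":0,"dz":-0.098,"twist":0,"grip":-1},{"dx":0,"dy":0,"dz":-0.108,"twist":0,"grip":-1}]' 30
python3 -m crank '[{"dx":0,"dy":0,"dz":0,"twist":0,"grip":-1},{"dx":0,"dy":0.003,"dz":0,"twist":0,"grip":-1},{"dx":0,"dy":0.006,"dz":0,"twist":0,"grip":-1},{"dx":0.0005,"dy":0.008,"dz":0,"twist":0,"grip":-1},{"dx":0.001,"dy":0.01,"dz":0,"twist":0,"grip":-1}]' 30
python3 -m crank '[{"dx":0,"dy":0.001,"dz":0,"twist":0,"grip":-1},{"dx":0,"dy":0.002,"dz":0,"twist":0,"grip":-1},{"dx":0,"dy":0.003,"dz":0,"twist":0,"grip":-1},{"dx":0,"dy":0.004,"dz":0,"twist":0,"grip":-1},{"dx":0,"dy":0.004,"dz":0,"twist":0,"grip":-1}]' 30
```

```text
t: 38.77
eef_pos: [0.5583, -0.0142, 0.0274]
ee_rot: [3.138, -0.001, -1.666]
force: [-0.3, -0.7, -1.2]
width: 0.0005
gripper_force: 0.0
t: 39.18
eef_pos: [0.5618, -0.0041, 0.0314]
ee_rot: [-3.139, 0.001, -1.667]
force: [0.0, -0.2, 1.1]
width: 0.0002
gripper_force: 0.0
t: 39.6
eef_pos: [0.5614, -0.003, 0.0312]
ee_rot: [-3.141, -0.003, -1.667]
force: [1.8, -14.0, 5.4]
width: 0.0004
gripper_force: 7.4
```

```bash

python3 -m crank '[{"dx":0,"dy":0,"dz":0,"twist":0,"grip":-1},{"dx":0,"dy":-0.005,"dz":0,"twist":0,"grip":-1},{"dx":0,"dy":-0.012,"dz":0,"twist":0,"grip":-1},{"dx":0,"dy":-0.014,"dz":0.02,"twist":0,"grip":-1},{"dx":0,"dy":-0.014,"dz":0.05,"twist":0,"grip":-1}]' 30
python3 -m crank '[{"dx":0,"dy":0,"dz":0.035,"twist":0,"grip":-1},{"dx":0,"dy":0,"dz":0.07,"twist":0,"grip":-1},{"dx":-0.02,"dy":0.02,"dz":0.08,"twist":0,"grip":-1},{"dx":-0.04,"dy":0.05,"dz":0.08,"twist":0,"grip":-1},{"dx":-0.06,"dy":0.08,"dz":0.08,"twist":0,"grip":-1}]' 30
python3 -m crank '[{"dx":-0.01,"dy":0.035,"dz":0,"twist":0,"grip":0},{"dx":-0.02,"dy":0.07,"dz":0,"twist":0,"grip":0.5},{"dx":-0.03,"dy":0.105,"dz":0,"twist":0,"grip":1},{"dx":-0.03,"dy":0.14,"dz":0,"twist":0,"grip":1},{"dx":-0.03,"dy":0.175,"dz":0,"twist":0,"grip":1}]' 30
python3 -m crank '[{"dx":0,"dy":0.035,"dz":0,"twist":0,"grip":1},{"dx":0,"dy":0.07,"dz":0,"twist":0,"grip":1},{"dx":0,"dy":0.105,"dz":0.0,"twist":0,"grip":1},{"dx":0,"dy":0.13,"dz":0,"twist":0,"grip":1},{"dx":0,"dy":0.13,"dz":0,"twist":0,"grip":1}]' 30
python3 - <<'E'
from h import *
a=snap("top","t10")
o=np.zeros((600,800,3),np.uint8)
z=lambda i,f:cv2.resize(i,None,fx=f,fy=f,interpolation=cv2.INTER_CUBIC)
o[:560,:800]=z(a[125:195,265:365],8)
cv2.imwrite("pics/m10.png",o)
E
```

```text
t: 40.02
eef_pos: [0.5585, -0.0159, 0.0779]
ee_rot: [3.136, -0.002, -1.668]
force: [0.6, -0.4, -0.9]
width: 0.0004
gripper_force: 0.0
t: 40.43
eef_pos: [0.5006, 0.0656, 0.1612]
ee_rot: [-3.14, 0.002, -1.67]
force: [0.2, 0.8, -0.1]
width: 0.0006
gripper_force: 0.0
t: 40.85
eef_pos: [0.47, 0.2419, 0.1606]
ee_rot: [-3.141, 0.001, -1.667]
force: [2.3, 0.4, 0.1]
width: 0.0283
gripper_force: 0.0
t: 41.27
eef_pos: [0.4709, 0.3745, 0.1596]
ee_rot: [-3.141, 0.001, -1.664]
force: [0.7, 0.4, 0.3]
width: 0.0614
gripper_force: 0.0
```

View pics/m10.png

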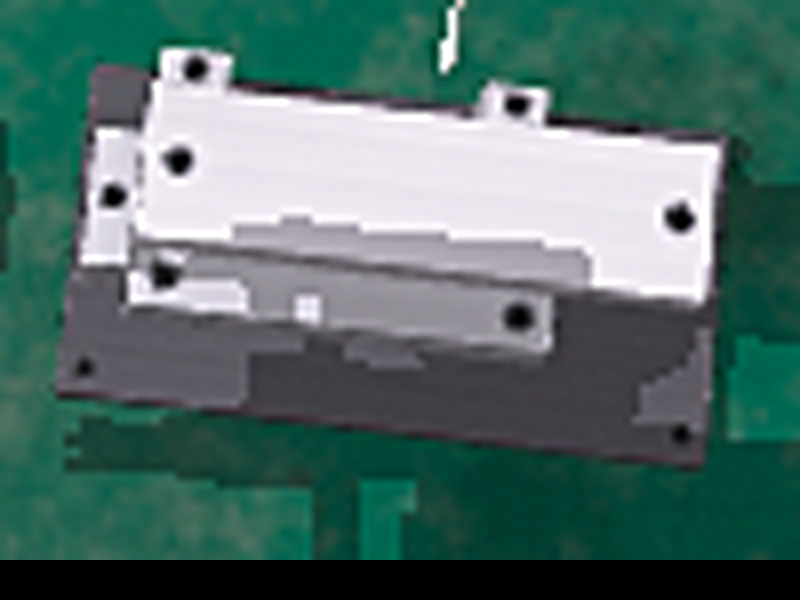

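Both plates sit flush: the packing plate's end touches the short fence at crop (135,190), and its side touches both long-fence blocks at (195,85) and (515,120). Handing in.

```bash
python3 -c "
from station import arm
print(arm.job_done())"
```

```text
the job is handed in; nothing more can be done
None
```

I handed the job in at about 41 s on the robot's clock: the punch is in the rack hole, the bush is flat on the bare post, the die and packing plates are stacked flush against both fences, and the dropper bottle is undisturbed; the hand-in returned no verdict.

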